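# Set up the board for glue-up: pot aside, straightedge flush, locking pins home

## Task

Get this board ready for glue-up. First slide the full glue pot along the bench, without lifting or tipping it, from the yellow mark until it stands wholly on the green mark, then lay the straightedge flat on the bench and flush against the free long side of the board, near its middle so that neither end sticks out past the board. Push every orange-handled locking pin on the bench fully home through both holes of a bracket of its own, leave the bottle, jar and screwdriver alone, and let go of everything.

Things in the scene. Friction and masses are not known exactly. Their poses are not given: they have to be found in the camera images.
- jig: Fixed board fixture; position and yaw differ each time. Walnut board 290 (jig x) x 90 (jig y) x 20 mm high; origin at the centre of its underside, at bench height, z up. The long face at jig y = +45 mm is free: the straightedge goes there. On the other side stand four blue brackets (see eyes). Steel tongues, top at 25 mm, hold the board down
- eye0 (a point): Outer hole mouth of the bracket at jig x = -109.5 mm (jig y = -94, height 45 mm); axes as the jig's, pins enter along +y. Two upright cheeks, 42 mm wide (x), 62 mm high, 8 mm thick, at jig y -94 to -86 and -64 to -56 mm, each with a round 18 mm hole through it on one line along jig y
- eye1 (a point): Outer hole mouth of the bracket at jig x = -36.5 mm (jig y = -94, height 45 mm); axes as the jig's, pins enter along +y. Two upright cheeks, 42 mm wide (x), 62 mm high, 8 mm thick, at jig y -94 to -86 and -64 to -56 mm, each with a round 18 mm hole through it on one line along jig y
- eye2 (a point): Outer hole mouth of the bracket at jig x = 36.5 mm (jig y = -94, height 45 mm); axes as the jig's, pins enter along +y. Two upright cheeks, 42 mm wide (x), 62 mm high, 8 mm thick, at jig y -94 to -86 and -64 to -56 mm, each with a round 18 mm hole through it on one line along jig y
- eye3 (a point): Outer hole mouth of the bracket at jig x = 109.5 mm (jig y = -94, height 45 mm); axes as the jig's, pins enter along +y. Two upright cheeks, 42 mm wide (x), 62 mm high, 8 mm thick, at jig y -94 to -86 and -64 to -56 mm, each with a round 18 mm hole through it on one line along jig y
- pin0: Locking pin, may be absent (None). Orange square handle 24 x 24 x 70 mm, black band near its end; steel shaft 14 mm in diameter, 70 mm long. Origin on the axis at the shoulder (shaft meets handle); x points to the tip, handle from x = -70 to 0. 140 g, balanced 22 mm behind the shoulder. Starts lying on the bench, axis 12 mm up. Home: shoulder against the bracket's outer face
- pin1: Locking pin, may be absent (None). Orange square handle 24 x 24 x 70 mm, black band near its end; steel shaft 14 mm in diameter, 70 mm long. Origin on the axis at the shoulder (shaft meets handle); x points to the tip, handle from x = -70 to 0. 140 g, balanced 22 mm behind the shoulder. Starts lying on the bench, axis 12 mm up. Home: shoulder against the bracket's outer face
- pin2: Locking pin, may be absent (None). Orange square handle 24 x 24 x 70 mm, black band near its end; steel shaft 14 mm in diameter, 70 mm long. Origin on the axis at the shoulder (shaft meets handle); x points to the tip, handle from x = -70 to 0. 140 g, balanced 22 mm behind the shoulder. Starts lying on the bench, axis 12 mm up. Home: shoulder against the bracket's outer face
- pin3: Locking pin, may be absent (None). Orange square handle 24 x 24 x 70 mm, black band near its end; steel shaft 14 mm in diameter, 70 mm long. Origin on the axis at the shoulder (shaft meets handle); x points to the tip, handle from x = -70 to 0. 140 g, balanced 22 mm behind the shoulder. Starts lying on the bench, axis 12 mm up. Home: shoulder against the bracket's outer face
- pin0_tip (a point): Tip of that pin's shaft, on the axis, 70 mm from the shoulder
- pin1_tip (a point): Tip of that pin's shaft, on the axis, 70 mm from the shoulder
- pin2_tip (a point): Tip of that pin's shaft, on the axis, 70 mm from the shoulder
- pin3_tip (a point): Tip of that pin's shaft, on the axis, 70 mm from the shoulder
- straightedge: Aluminium straightedge, 220 (x) x 60 (y) x 6 mm flat plate with a red upright grip rib on its middle, 90 long (x) x 16 wide (y), from 6 to 46 mm high. Origin at the centre of the plate's underside, x along its length, z up. Either long edge may be used. 350 g, starts lying flat on the bench
- glue_pot: Full, closed steel glue pot with white lid: body 100 mm in diameter (lid 102), lid top at 50 mm; black round knob on top 28 mm in diameter, from 50 to 85 mm high. Origin at the centre of its underside, z up. About 0.6 kg. Starts on the yellow mark, beside the free side of the board, in the straightedge's way
- mark_start: Yellow flat disc on the bench, 124 mm in diameter, flush with the bench: where the pot starts. Origin at its centre
- mark_goal: Green flat disc on the bench, 124 mm in diameter, flush with the bench: where the pot goes. Origin at its centre
- glue_bottle: Bystander: yellow glue bottle, 56 mm in diameter, 150 mm high, origin at the centre of its underside; leave alone
- screw_jar: Bystander: glass jar with steel lid, 64 mm in diameter, 70 mm high, origin at the centre of its underside; leave alone
- screwdriver: Bystander: red-handled screwdriver lying on the bench, roughly 200 mm long along its x, near the robot; leave alone
Things that resemble listed ones, but are neither listed nor needed, are in the scene too. What is shaped like the glue_pot but blue or purple is not meant. Leave any blue or white look-alike of the pin2 alone.

How it is judged:
By the outcome, as a careful person would: the job done as asked, in the order asked, and still so for the second after the job is handed in, with the robot touching nothing.
Of pin0, pin1, pin2, pin3 only 3 to 4 are there at a start; the rules pass over those that are not, and their reading is None.
At some moment in a run one of pin0, pin1, pin2, pin3, straightedge may be knocked a few centimetres aside while the robot is not near it.
Once in a run the grip may slacken for a moment while it holds something.
It also fails if it takes over 208 s, if anything falls off the work surface, if the arm or the gripper's body presses on something with over 40 N, if the wrist force passes 120 N, or if a joint passes its speed limit or range.

## Robot

A 7-joint arm with a two-finger parallel gripper is mounted at the origin on the work surface. World frame = base frame: x ahead of the robot, y to its left, z up, the work surface at z = 0. Lengths are in m, angles in rad, forces in N, time in s.
With the tool pointing down it reaches from about 0.375 to 0.925 m from the base axis. Payload 3.1 kg.
Tool frame: the origin (TCP) lies between the finger pads; the fingertips stand 19 mm ahead of it and the grasp point (between the pads) is the TCP; z points along the fingers, y is the direction in which the jaws open and shut (so a half turn about z gives the same grasp; the last joint's range is limited). The gripper opens to 85 mm and grips with 20 to 120 N. Pads are 22 mm wide; open, the fingers measure 114 mm over their backs; the gripper's body (76 mm by 85 mm) begins 54 mm behind the grasp point. The pads swing forward as they close: fully open they stand 13 mm farther back than shut.
Start: joints at [-1.302, 0.383, 0.044, 1.598, -0.018, 1.161, -0.05], TCP at [0.233, 0.607, 0.25] pointing down, gripper open.
Joint ranges: [-2.61, 2.61], [-0.41, 2.15], [-1.48, 1.57], [0, 2.5], [-1.57, 4.71], [0.05, 1.97], [-2.85, 2.85]. Speed limits (rad/s): [2.79, 2.79, 3.14, 3.14, 3.14, 3.14, 3.14].

## Interface

Orientations are given as a unit quaternion [x, y, z, w].
In Python, from bench import move_ptp, movel, move_j, move_gripper, pause, inverse_kinematics, read_camera, camera_params, MotionError, sign_off, look_for, tip_of, read_time_s, read_qpos, read_joint_vel, read_effort, read_eef_pos, read_tcp_rot, read_ft_force, read_ft_torque, read_finger_gap gives the robot as it stands. Calls block until the motion is done:
- move_ptp(position, orientation): joint-space move of the TCP to a pose.
- movel(position, orientation=None, speed=0.15): straight line of the TCP; orientation=None keeps the orientation; speed is the mean speed in m/s.
- move_j(angles): joint-space move.
- move_gripper(opening, effort=None): finger opening in m; effort is the grip in N (None keeps the last); returns when the fingers have stopped.
- pause(seconds).
- inverse_kinematics(position, orientation): joint angles nearest the present ones, or None.
- read_camera(name): name is "scene" or "top" or "wrist"; returns the picture (400x640x3 uint8, red, green, blue); there is no depth.
- camera_params(name): a dict with "K" (3x3 intrinsics, pixels), "camera_from_world" (4x4, takes a point from world to camera coordinates). Camera axes: x right, y down, z forward; pixel columns grow to the right and rows downward; lengths in m; the calibration is good to about 2 mm. A picture is of the moment at which its call begins: read the wrist's pose just before it. camera_params takes no time and is no camera call; for the wrist camera it gives the pose at the moment of the call.
A pose or a line that the arm cannot do raises MotionError and nothing moves.
- sign_off(): hands the job in, once; it reports no verdict.
Trained networks look in the newest picture that a camera, given by its name, has taken for a name from the list of things; names that differ only in an ending like _2 or _b are one class to them, and where a whole thing is asked for, a point or a joint stands for the part that bears it (a point fixed in the world has none). Each returns a list of dicts, best first, with "confidence" (0 to 1); they miss things now and then, are a little off and sometimes report something else, mostly with a low value. They report only what shows in the picture. A call takes as long as a camera call. They do not tell look-alikes from the thing itself.
- look_for(camera, name): "at" ([column, row] in pixels, amid what is visible of it).
- tip_of(camera, name): "at" ([column, row] in pixels: a listed point, or the origin of a listed thing).
Readings, each from a call of its own:
- read_time_s(): time.
- read_qpos(): joint angles.
- read_joint_vel(): joint speeds.
- read_effort(): joint torques, N m.
- read_eef_pos(): TCP position.
- read_tcp_rot(): TCP orientation.
- read_ft_force(): force on the tool from outside, world axes, zero at the start.
- read_ft_torque(): the same for the moment, N m.
- read_finger_gap(): finger opening in m.
Only numpy, scipy, OpenCV 4.12 (cv2) and the standard library are available. Lean on these libraries where they do the work, as an engineer would, in place of code of your own. Each camera call takes 0.05 s, during which the arm holds its last target.

## Working session

There is one attempt and no reset: what is moved stays moved. The work goes in short steps, each a Python script; the robot and the scene stay as the last script left them, time stands still between calls to the robot, and variables do not carry over. Pictures are saved under pics/ and viewed, and the job is handed in when it is done.

```bash
ls -la; mkdir -p pics; python3 - <<'E'
from bench import *
import cv2
for c in ["scene","top","wrist"]:
    im=read_camera(c); cv2.imwrite(f"pics/a_{c}.png",im[:,:,::-1])
    p=camera_params(c); print(c,p["K"],p["camera_from_world"])
print(read_time_s(),read_eef_pos(),read_tcp_rot(),read_finger_gap())
E
```

```text
total 12
drwxr-xr-x  3 agent agent 4096 Dec  6 16:53 .
drwxr-xr-x 23 root  root  4096 Dec  6 16:53 ..
drwxr-xr-x  2 agent agent 4096 Dec  6 16:53 pics
scene [[389.01706268   0.         319.87818212]
 [  0.         389.01706268 198.39751664]
 [  0.           0.           1.        ]] [[ 0.43093131  0.90233651 -0.00932877 -0.19621223]
 [ 0.63835585 -0.31213563 -0.70361435 -0.29634533]
 [-0.63780876  0.29725438 -0.71052081  1.42738338]
 [ 0.          0.          0.          1.        ]]
top [[502.66952033   0.         314.66729407]
 [  0.         502.66952033 203.44370998]
 [  0.           0.           1.        ]] [[-0.00141836 -0.99987109 -0.0159936  -0.02853252]
 [-0.99382461  0.00318397 -0.11091667  0.50789797]
 [ 0.1109533   0.01573751 -0.99370101  1.30427785]
 [ 0.          0.          0.          1.        ]]
wrist [[285.46951285   0.         320.21862641]
 [  0.         285.46951285 202.4436901 ]
 [  0.           0.           1.        ]] [[ 0.35863882  0.93347241 -0.00272917 -0.64925678]
 [ 0.8987562  -0.34450799  0.27120388 -0.03491125]
 [ 0.25222112 -0.09971709 -0.96251806  0.37896934]
 [ 0.          0.          0.          1.        ]]
0.15 [0.23286046 0.60609626 0.24916405] [ 1.82336494e-01  9.83235606e-01 -1.06338668e-03 -1.25947302e-04] 0.08529950933779627
```

View pics/a_scene.png

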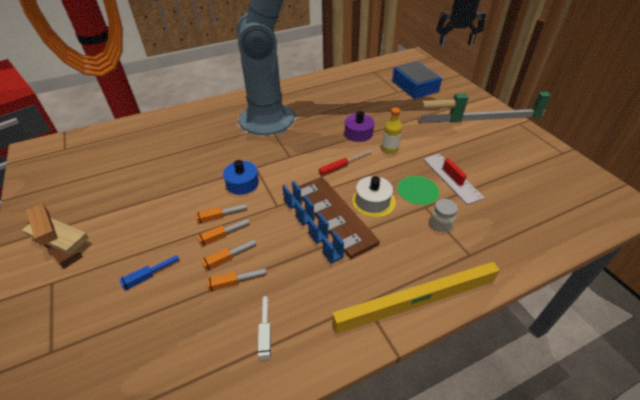

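View pics/a_top.png

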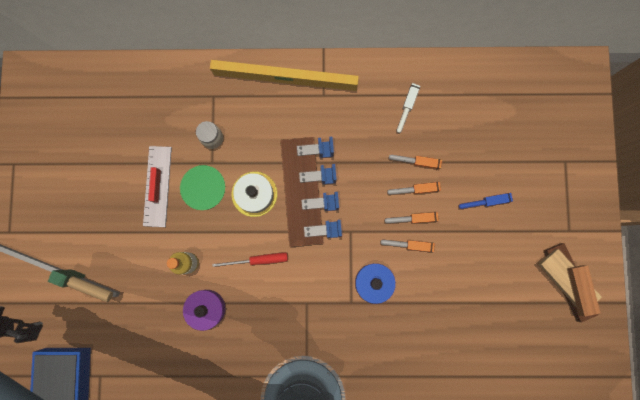

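View pics/a_wrist.png

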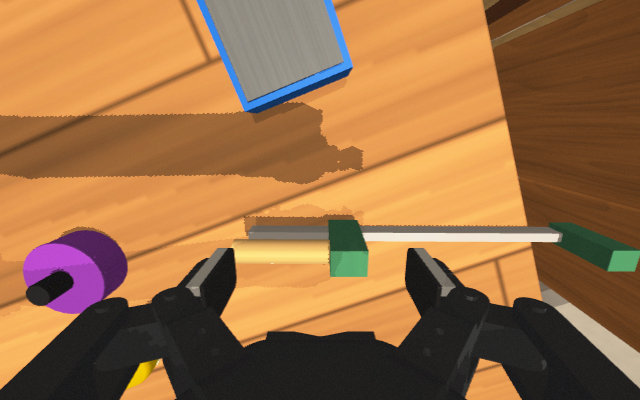

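The true targets in the top view are four orange pins at about (415,161), (413,188), (411,218) and (406,245), with their tips to the left. The white pot is at (255,193), the goal mark at (203,187) and the straightedge at (156,186). The look-alikes to avoid are the blue pin at (487,201), the white pin at (408,107), the blue pot at (376,283), the purple pot at (204,310) and the yellow level at (284,74).

```bash
cat > h.py <<'E'
from bench import *
import numpy as np, cv2
from scipy.spatial.transform import Rotation as R
def ray(p,uv):
    K=p["K"];T=np.array(p["camera_from_world"]);Rm=T[:3,:3];t=T[:3,3]
    d=Rm.T@np.linalg.inv(K)@np.array([uv[0],uv[1],1.]); return -Rm.T@t,d/np.linalg.norm(d)
def onz(p,uv,z):
    o,d=ray(p,uv); return o+d*(z-o[2])/d[2]
def proj(p,X):
    T=np.array(p["camera_from_world"]);c=T[:3,:3]@np.array(X)+T[:3,3];q=p["K"]@c;return q[:2]/q[2]
def tri(obs):
    A=np.zeros((3,3));b=np.zeros(3)
    for p,uv in obs:
        o,d=ray(p,uv);M=np.eye(3)-np.outer(d,d);A+=M;b+=M@o
    X=np.linalg.solve(A,b)
    return X,max(np.linalg.norm(proj(p,X)-uv) for p,uv in obs)
def shot(name,cam="wrist"):
    p=camera_params(cam);im=read_camera(cam)
    cv2.imwrite(f"pics/{name}.png",im[:,:,::-1]);return p,im
def down(yaw): # tool z down, tool y at angle yaw in world (mod pi)
    y=np.array([np.cos(yaw),np.sin(yaw),0]);z=np.array([0,0,-1.]);x=np.cross(y,z)
    return R.from_matrix(np.c_[x,y,z]).as_quat()
E
python3 - <<'E'
from h import *
for c in ["scene","top"]:
    p,_=shot("b_"+c,c)
    for n,z in [("jig",0),("eye0",.045),("pin0",.012),("pin0_tip",.012),("straightedge",0),("glue_pot",0),("mark_start",0),("mark_goal",0),("glue_bottle",0),("screw_jar",0),("screwdriver",0.01)]:
        for r in tip_of(c,n): print(c,n,np.round(r["at"],1),round(r["confidence"],2),np.round(onz(p,r["at"],z),3))
E
```

```text
scene jig [336.5 219.2] 0.84 [0.556 0.003 0.   ]
scene eye0 [284.8 192.5] 0.71 [ 0.439 -0.1    0.045]
scene eye0 [308.7 228.9] 0.65 [ 0.589 -0.095  0.045]
scene eye0 [324.  248.9] 0.62 [ 0.663 -0.088  0.045]
scene eye0 [294.1 212.2] 0.61 [ 0.519 -0.106  0.045]
scene pin0 [261.6 322. ] 0.83 [ 0.76  -0.286  0.012]
scene pin0 [223.9 231. ] 0.82 [ 0.471 -0.29   0.012]
scene pin0 [222.8 211.7] 0.74 [ 0.402 -0.273  0.012]
scene pin0 [150.3 270.7] 0.63 [ 0.515 -0.485  0.012]
scene pin0 [238.6 276.8] 0.62 [ 0.626 -0.297  0.012]
scene pin0 [284.  193.6] 0.54 [ 0.41  -0.094  0.012]
scene pin0_tip [267.1 269.7] 0.92 [ 0.637 -0.229  0.012]
scene pin0_tip [453.3 178.4] 0.37 [0.573 0.388 0.012]
scene straightedge [452.3 179.6] 0.82 [ 0.567  0.393 -0.   ]
scene straightedge [247.3 216.8] 0.52 [ 0.439 -0.216  0.   ]
scene glue_pot [372.4 199. ] 0.88 [0.532 0.132 0.   ]
scene glue_pot [242.2 182.5] 0.69 [ 0.297 -0.186  0.   ]
scene glue_pot [357.4 134.7] 0.55 [0.239 0.247 0.   ]
scene mark_start [376.1 201.7] 0.63 [0.546 0.136 0.   ]
scene mark_start [265.3 266.7] 0.48 [ 0.618 -0.228  0.   ]
scene ma
[... 845 characters left out ...]
 [390.9 154.7] 0.82 [ 0.642 -0.236  0.012]
top pin0_tip [386.4 192.9] 0.55 [ 0.537 -0.222  0.012]
top straightedge [157.3 185.9] 0.85 [0.561 0.4   0.   ]
top straightedge [387.  157.6] 0.73 [ 0.636 -0.227  0.   ]
top straightedge [331.2 146.7] 0.61 [ 0.667 -0.075  0.   ]
top straightedge [250.3 262.1] 0.5 [0.354 0.143 0.   ]
top glue_pot [376.3 282.4] 0.87 [ 0.3   -0.193  0.   ]
top glue_pot [206.4 306.9] 0.86 [0.236 0.259 0.   ]
top glue_pot [253.6 192.4] 0.61 [0.542 0.137 0.   ]
top mark_goal [202.  186.5] 0.92 [0.558 0.278 0.   ]
top glue_bottle [187.1 261.3] 0.6 [0.356 0.313 0.   ]
top screw_jar [214.6 137. ] 0.91 [0.696 0.246 0.   ]
top screwdriver [250.1 262.1] 0.72 [0.354 0.142 0.01 ]
```

```bash
python3 - <<'E'
from h import *
p=camera_params("wrist");T=np.array(p["camera_from_world"])
Rt=R.from_quat(read_tcp_rot()).as_matrix();e=np.array(read_eef_pos())
c=-T[:3,:3].T@T[:3,3]
print("cam in tool",Rt.T@(c-e)); print("axes in tool (cols cam x,y,z)\n",np.round(Rt.T@T[:3,:3].T,3)); print(Rt)
print(onz(p,(320,202),0),onz(p,(320,380),0))
print(read_time_s())
for pos,yaw in [((.55,.0,.33),np.pi/2),((.55,.0,.33),-np.pi/2),((.55,.0,.33),0),((.55,.0,.33),np.pi),((.55,-.25,.3),0),((.55,-.25,.3),np.pi),((.55,-.25,.02),0),((.55,-.25,.02),np.pi)]:
    print(pos,yaw,inverse_kinematics(pos,down(yaw)))
E
```

```text
cam in tool [ 0.06912881  0.0007313  -0.12329989]
axes in tool (cols cam x,y,z)
 [[-0.    -0.963 -0.271]
 [ 1.     0.    -0.001]
 [ 0.001 -0.271  0.963]]
[[-9.33522143e-01  3.58519746e-01 -3.48121227e-05]
 [ 3.58519745e-01  9.33522143e-01  2.45184336e-05]
 [ 4.12882299e-05  1.04076673e-05 -9.99999999e-01]]
[0.26622888 0.59422887 0.        ] [0.5506011  0.48489668 0.        ]
1.35
(0.55, 0.0, 0.33) 1.5707963267948966 [-0.67040491  0.1407607   0.66055834  1.76967664 -0.09048635  1.26167788
  1.58373604]
(0.55, 0.0, 0.33) -1.5707963267948966 [-0.84919556  0.16153992  0.8690466   1.77583946 -0.12923647  1.26336281
 -1.5181054 ]
(0.55, 0.0, 0.33) 0 [-0.73884268  0.1469187   0.73917627  1.77215918 -0.10370037  1.26206472
  0.02655602]
(0.55, 0.0, 0.33) 3.141592653589793 [-1.20140883  0.37918653  1.40734061  1.78437198 -0.38741588  1.3121548
 -2.84392649]
(0.55, -0.25, 0.3) 0 [-0.27254532  0.31774018  0.77841426  1.6854454  -0.23449884  1.23484914
  0.55880811]
(0.55, -0.25, 0.3) 3.141592653589793 [-0.6059347   0.62389815  1.38398386  1.69634088 -0.62739485  1.35996361
 -2.2549414 ]
(0.55, -0.25, 0.02) 0 [-0.23253883  0.74244818  0.76343762  1.87245921 -0.69696113  0.81576639
  0.90247157]
(0.55, -0.25, 0.02) 3.141592653589793 [-0.53759397  1.25914549  1.357504    1.88350883 -1.32864173  1.28070207
 -1.86485262]
```

```bash
python3 - <<'E'
from h import *
q=down(np.pi/2)
O={}
for k,(x,y) in enumerate([(.62,.2),(.60,.08)]):
    move_ptp((x,y,.26),q); pause(.2)
    p,_=shot(f"c{k}"); print(read_time_s(),read_qpos().round(2) if hasattr(read_qpos(),'round') else read_qpos())
    for n,z in [("jig",0),("eye0",.045),("glue_pot",0),("mark_goal",0),("straightedge",0)]:
        for r in tip_of("wrist",n)[:5]: print(k,n,np.round(r["at"],1),round(r["confidence"],2),np.round(onz(p,r["at"],z),3))
E
```

```text
3.625 [-0.62  0.39  0.32  1.6  -0.13  1.18  1.29]
0 jig [167.4 113.2] 0.89 [0.54  0.006 0.   ]
0 eye0 [30.1 11.7] 0.83 [ 0.441 -0.099  0.045]
0 eye0 [ 94.1 214.3] 0.8 [ 0.662 -0.08   0.045]
0 eye0 [ 74.8 153.3] 0.79 [ 0.586 -0.086  0.045]
0 eye0 [53.5 85.8] 0.78 [ 0.513 -0.093  0.045]
0 glue_pot [265.5 107.4] 0.84 [0.533 0.132 0.   ]
0 straightedge [468.6 127.6] 0.78 [0.557 0.395 0.   ]
4.6833 [-0.5   0.3   0.36  1.71 -0.12  1.15  1.47]
1 jig [259.  131.2] 0.65 [0.543 0.003 0.   ]
1 eye0 [149.7  33.5] 0.93 [ 0.442 -0.097  0.045]
1 eye0 [190.9 228.2] 0.85 [ 0.661 -0.08   0.045]
1 eye0 [178.3 169.5] 0.76 [ 0.586 -0.086  0.045]
1 eye0 [166.4 103.4] 0.7 [ 0.512 -0.09   0.045]
1 eye0 [ 86.8 200.5] 0.68 [ 0.625 -0.204  0.045]
1 glue_pot [357.1 123.6] 0.63 [0.533 0.131 0.   ]
1 mark_goal [465.3 142. ] 0.79 [0.556 0.274 0.   ]
1 straightedge [556.5 142.9] 0.86 [ 0.556  0.394 -0.   ]
```

```bash
python3 -c "
import cv2,numpy as np
cv2.imwrite('pics/c01.png',cv2.resize(np.vstack([cv2.imread('pics/c0.png'),cv2.imread('pics/c1.png')]),(480,600)))"
```

```text
(no output)
```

View pics/c1.png

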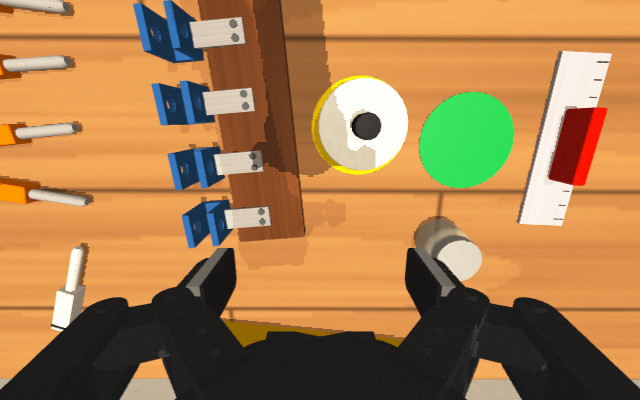

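View pics/c0.png

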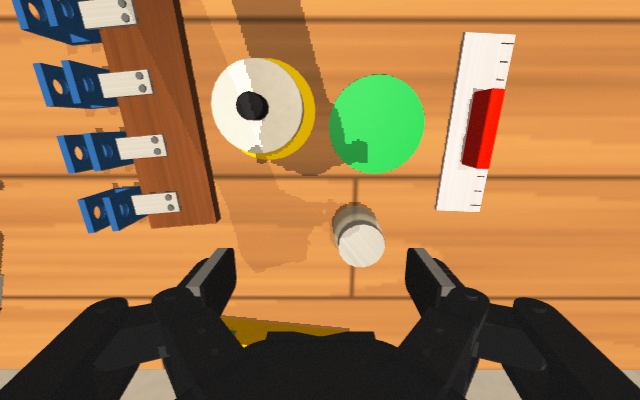

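The white pot is clear of its look-alikes: its knob is at (367,126) in c1 and (252,106) in c0. The green mark is at (466,141) in c1, and the straightedge with its red rib is at (565,140).

```bash
cat >> h.py <<'E'
def plane_pts(p,mask,z):
    v,u=np.nonzero(mask); return np.array([onz(p,(a,b),z)[:2] for a,b in zip(u,v)])
def green(p,im):
    m=cv2.inRange(im,(0,120,0),(90,255,140)); 
    n,l,s,c=cv2.connectedComponentsWithStats(m); i=1+np.argmax(s[1:,4]); m=(l==i)
    cs,_=cv2.findContours(m.astype(np.uint8),cv2.RETR_EXTERNAL,cv2.CHAIN_APPROX_NONE)
    h=max(cs,key=len)[:,0,:]; P=np.array([onz(p,q,0)[:2] for q in h]); (c,r)=cv2.minEnclosingCircle((P*1000).astype(np.float32)); return np.array(c)/1000,r
E
python3 - <<'E'
from h import *
q=down(np.pi/2); obs=[]
for k,(x,y) in enumerate([(.64,.12),(.60,.16)]):
    move_ptp((x,y,.24),q); pause(.2)
    p,im=shot(f"d{k}")
    g=green(p,im); print("goal",g)
    s=proj(p,(.536,.134,.085)); 
    roi=np.zeros(im.shape[:2],np.uint8);cv2.circle(roi,tuple(int(a) for a in s),28,255,-1)
    m=(im.max(2)<75)&(roi>0)
    v,u=np.nonzero(m); print("knob px",u.mean(),v.mean(),len(u),s)
    obs.append((p,np.array([u.mean(),v.mean()])))
print(tri(obs),[onz(p,a,.075) for p,a in obs],read_time_s())
E
python3 -c "
import cv2,numpy as np
cv2.imwrite('pics/dd.png',cv2.resize(np.hstack([cv2.imread('pics/d%d.png'%k)[:260,180:560] for k in (0,1)]),(760,260)))"
```

```text
goal (array([0.55507745, 0.27424359]), 61.68351364135742)
knob px 332.6264591439689 81.46822308690012 771 [336.69767252  81.64028567]
goal (array([0.555065  , 0.27428677]), 61.63780975341797)
knob px 291.26745913818723 124.93313521545319 673 [293.78770516 126.50384391]
(array([0.53464579, 0.13069792, 0.07539866]), np.float64(0.021218410270299658)) [array([0.53458158, 0.13070016, 0.075     ]), array([0.53466342, 0.1306719 , 0.075     ])] 6.125
```

View pics/dd.png

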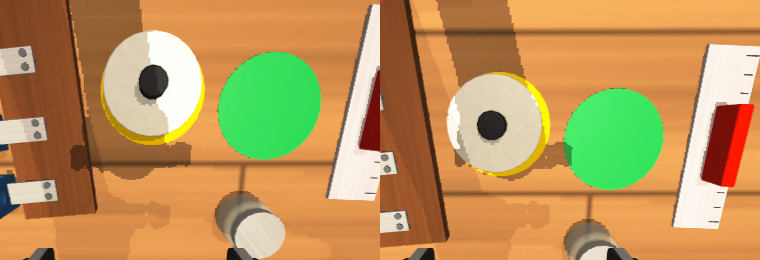

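```bash
python3 - <<'E'
from h import *
q=down(np.pi/2)
k=np.array([.5347,.1307]);g=np.array([.5551,.2743])
move_ptp((*k,.14),q); move_gripper(.055,40); f0=np.array(read_ft_force())
movel((*k,.074),speed=.08); print("contact",np.array(read_ft_force())-f0)
p,_=shot("e0")
move_gripper(0.0,40); print("gap",read_finger_gap(),np.array(read_ft_force())-f0)
movel((*g,.074),speed=.06); print("gap",read_finger_gap(),np.array(read_ft_force())-f0,read_eef_pos(),read_time_s())
p,_=shot("e1"); shot("e1t","top")
E
```

```text
contact [-0.13666457 -0.34358826  0.24042154]
gap 0.0271588512985911 [-0.98221293 -1.43002963  4.43756627]
gap 0.027298996716146447 [-1.66691729 -6.91431847  8.82233631] [0.55647718 0.26977985 0.07489539] 11.0417
```

View pics/e1.png

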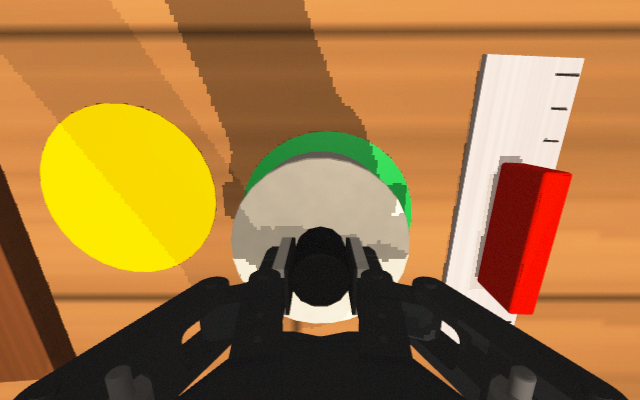

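View pics/e1t.png

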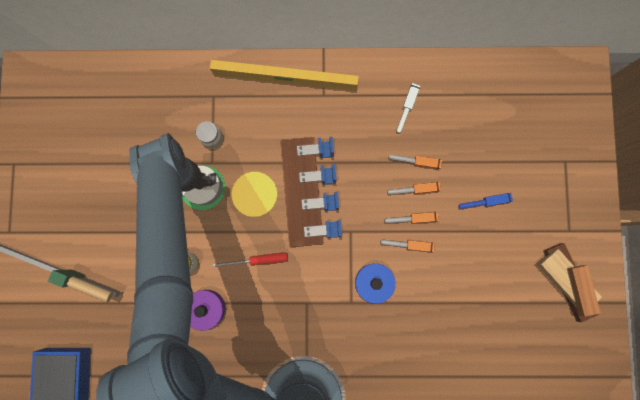

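```bash
python3 - <<'E'
from h import *
movel((.5536,.2785,.0745),speed=.03); pause(.2); print(read_eef_pos(),read_finger_gap())
move_gripper(.055); e=read_eef_pos(); print(e, read_ft_force())
movel((.554,.277,.14),speed=.15)
move_ptp((.64,.25,.24),down(np.pi/2)); move_gripper(.085); pause(.2)
p,im=shot("f0"); shot("f0t","top"); print(read_time_s())
print(proj(p,(.5551,.2743,.085)))
s=proj(p,(.5551,.2743,.085)); roi=np.zeros(im.shape[:2],np.uint8);cv2.circle(roi,tuple(int(a) for a in s),28,255,-1)
v,u=np.nonzero((im.max(2)<75)&(roi>0)); print("knob",onz(p,(u.mean(),v.mean()),.0755))
E
```

```text
[0.55449435 0.2773104  0.07475223] 0.026788266424574183
[0.55255549 0.27990533 0.07397715] [-0.9510113  -0.8362693   1.00764022]
13.9167
[345.7683842  104.09998227]
knob [0.55389478 0.2778019  0.0755    ]
```

View pics/f0.png

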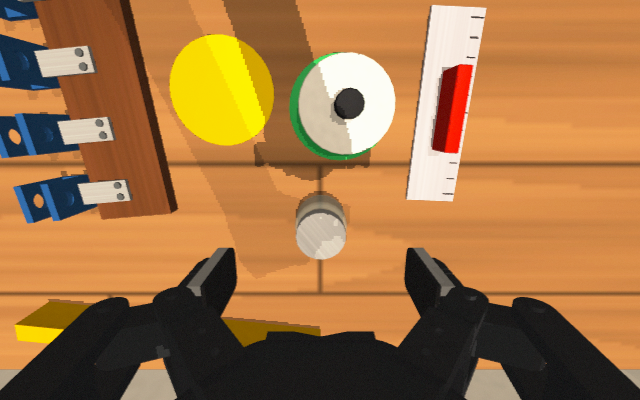

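```bash
cat >> h.py <<'E'
def rect(mask,p,z):
    n,l,s,c=cv2.connectedComponentsWithStats(mask.astype(np.uint8)); i=1+np.argmax(s[1:,4])
    cs,_=cv2.findContours((l==i).astype(np.uint8),cv2.RETR_EXTERNAL,cv2.CHAIN_APPROX_NONE)
    h=max(cs,key=len)[:,0,:]; P=np.array([onz(p,q,z)[:2] for q in h])*1000
    (c,wh,a)=cv2.minAreaRect(P.astype(np.float32)); 
    if wh[0]<wh[1]: a+=90; wh=wh[::-1]
    return np.array(c)/1000,wh,((a+90)%180)-90
E
python3 - <<'E'
from h import *
move_ptp((.62,.33,.26),down(np.pi/2)); pause(.2)
for k,y in enumerate([.36,.42]):
    if k: move_ptp((.60,y,.26),down(np.pi/2)); pause(.2)
    p,im=shot(f"g{k}"); im=im.astype(int)
    hsv=cv2.cvtColor(im.astype(np.uint8),cv2.COLOR_RGB2HSV)
    X=proj(p,(.557,.394,0)); yy,xx=np.mgrid[:400,:640]
    roi=(np.hypot(xx-X[0],yy-X[1])<130)&(yy<245)
    red=((hsv[...,0]<5)|(hsv[...,0]>174))&(hsv[...,1]>200)&roi
    white=(hsv[...,1]<60)&(hsv[...,2]>110)&roi
    top=red&(hsv[...,2]>0)
    print("plate@6",rect(white|red,p,.006),"white",rect(white,p,.006)); print("rib@46",rect(red,p,.046))
    print("tip",[ (np.round(onz(p,r['at'],0),3),r['confidence']) for r in tip_of("wrist","straightedge")], read_time_s())
    cv2.imwrite(f"pics/gm{k}.png",np.hstack([(white*255).astype(np.uint8),(red*255).astype(np.uint8)])[:, ::2])
E
```

```text
plate@6 (array([0.55879321, 0.39661523]), (219.14468383789062, 60.15252685546875), -2.4912109375) white (array([0.55879321, 0.39661523]), (219.14468383789062, 60.15252685546875), -2.4912109375)
rib@46 (array([0.55847534, 0.393987  ]), (87.64020538330078, 20.581035614013672), -2.3731460571289062)
tip [(array([0.561, 0.392, 0.   ]), 0.79)] 14.65
plate@6 (array([0.55866968, 0.39760556]), (218.96194458007812, 58.93663024902344), -2.382049560546875) white (array([0.55866968, 0.39760556]), (218.96194458007812, 58.93663024902344), -2.382049560546875)
rib@46 (array([0.55831335, 0.39758466]), (87.86392211914062, 15.54317569732666), -2.5172653198242188)
tip [(array([0.558, 0.395, 0.   ]), 0.61)] 15.4083
```

View pics/g0.png

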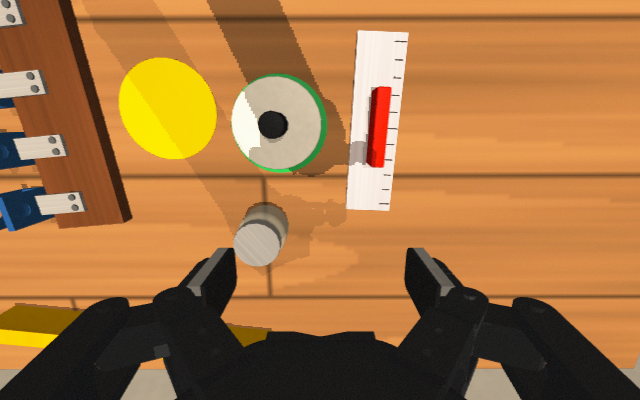

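View pics/gm0.png

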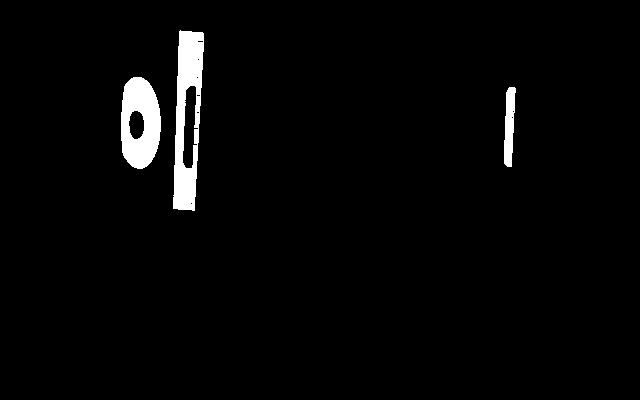

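```bash
python3 - <<'E'
from h import *
for k,(x,y) in enumerate([(.62,.09),(.62,.0)]):
    move_ptp((x,y,.26),down(np.pi/2)); pause(.2)
    p,im=shot(f"h{k}")
    for n in ["eye0"]:
        for r in tip_of("wrist",n)[:5]: print(k,n,np.round(r["at"],1),round(r["confidence"],2),np.round(onz(p,r["at"],.045),4))
    g=cv2.cvtColor(im,cv2.COLOR_RGB2LAB).astype(float)
    th=np.radians(4.7);xd=np.array([np.cos(th),np.sin(th)]);yd=np.array([-np.sin(th),np.cos(th)]);o=np.array([.5425,.0048])
    pts=[]
    for s in np.arange(-.12,.1,.005):
        ts=np.arange(.030,.060,.0005)
        prof=[]
        for t in ts:
            u,v=proj(p,(*(o+xd*s+yd*t),.02)); prof.append(cv2.remap(g.astype(np.float32),np.float32([[u]]),np.float32([[v]]),1)[0,0])
        prof=np.array(prof); d=np.linalg.norm(prof[6:]-prof[:-6],axis=1); i=d.argmax(); pts.append((s,ts[i+3],d[i]))
    pts=np.array(pts); c=np.polyfit(pts[:,0],pts[:,1],1)
    for _ in range(3):
        r=np.abs(np.polyval(c,pts[:,0])-pts[:,1]); ok=r<max(.0015,np.median(r)*1.5); c=np.polyfit(pts[ok,0],pts[ok,1],1)
    print("edge offset",c,ok.sum(),len(ok)); print(np.round(pts[::4],4).tolist())
print(read_time_s())
E
```

```text
0 eye0 [150.2  86.4] 0.8 [ 0.5139 -0.095   0.045 ]
0 eye0 [429.3 223.6] 0.75 [0.6734 0.2304 0.045 ]
0 eye0 [183.5 216.3] 0.7 [ 0.6649 -0.0772  0.045 ]
0 eye0 [136.8  10.9] 0.69 [ 0.441  -0.0973  0.045 ]
0 eye0 [ 58.9 110.2] 0.37 [ 0.5393 -0.2019  0.045 ]
edge offset [0.00654297 0.04640088] 42 44
[[-0.12, 0.0315, 0.0], [-0.1, 0.046, 33.8069], [-0.08, 0.046, 67.4468], [-0.06, 0.046, 63.8481], [-0.04, 0.046, 57.384], [-0.02, 0.0465, 59.0501], [0.0, 0.0465, 58.8984], [0.02, 0.0465, 57.7391], [0.04, 0.0465, 67.6606], [0.06, 0.0465, 71.5599], [0.08, 0.044, 63.943]]
1 eye0 [244.8 155.7] 0.95 [ 0.5895 -0.0856  0.045 ]
1 eye0 [221.7   9.7] 0.77 [ 0.4396 -0.0993  0.045 ]
1 eye0 [231.4  85.7] 0.7 [ 0.5128 -0.0951  0.045 ]
1 eye0 [254.5 213.3] 0.64 [ 0.6606 -0.0784  0.045 ]
edge offset [0.00581129 0.04398817] 36 44
[[-0.12, 0.0315, 0.0], [-0.1, 0.0315, 33.2261], [-0.08, 0.0435, 62.7568], [-0.06, 0.043, 61.705], [-0.04, 0.0435, 54.1885], [-0.02, 0.044, 58.3871], [0.0, 0.044, 54.3422], [0.02, 0.0445, 60.2589], [0.04, 0.0535, 64.8796], [0.06, 0.0515, 62.3548], [0.08, 0.0435, 12.7537]]
17.7083
```

View pics/h1.png

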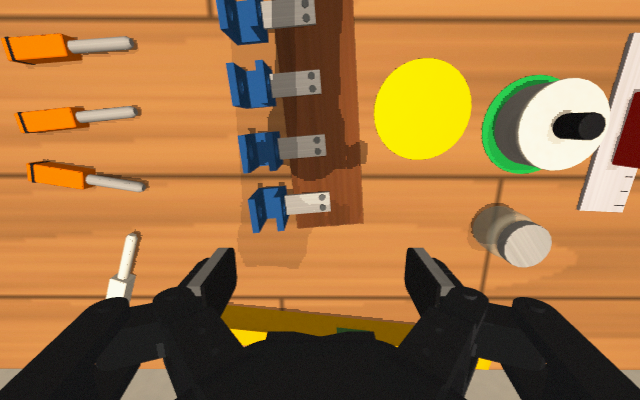

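```bash
cat >> h.py <<'E'
JO=np.array([.5425,.0050]);JT=np.radians(5.05)
def J(x,y): return JO+np.array([np.cos(JT)*x-np.sin(JT)*y,np.sin(JT)*x+np.cos(JT)*y])
def F(): return np.round(np.array(read_ft_force()),1)
def st(s): print(s,"F",F(),"pos",np.round(read_eef_pos(),4),"gap",round(read_finger_gap(),4),"t",read_time_s())
E
python3 - <<'E'
from h import *
c=np.array([.5587,.3972]);q=down(np.radians(87.55));qj=down(JT+np.pi/2)
move_ptp((*c,.12),q); move_gripper(.045,70)
movel((*c,.047),speed=.1); st("down")
move_gripper(0,70); st("grip")
movel((*c,.18),q,speed=.2); st("lift")
move_ptp((*J(0,.097),.18),qj); st("over")
p,im=shot("i0")
movel((*J(0,.097),.06),speed=.15); movel((*J(0,.097),.046),speed=.04); st("set")
shot("i1")
E
```

```text
down F [-0.3 -0.1 -0.1] pos [0.5593 0.3975 0.0475] gap 0.0453 t 20.6333
grip F [-0.9 -1.1  4.2] pos [0.5596 0.3977 0.0484] gap 0.0143 t 21.0083
lift F [ 0.7  0.5 -4.1] pos [0.5572 0.3963 0.1778] gap 0.0144 t 21.825
over F [-0.4  0.9 -3.4] pos [0.5343 0.1038 0.1799] gap 0.0142 t 22.9667
set F [-4.1 -0.4 10.8] pos [0.5352 0.102  0.0483] gap 0.0142 t 24.4667
```

View pics/i1.png

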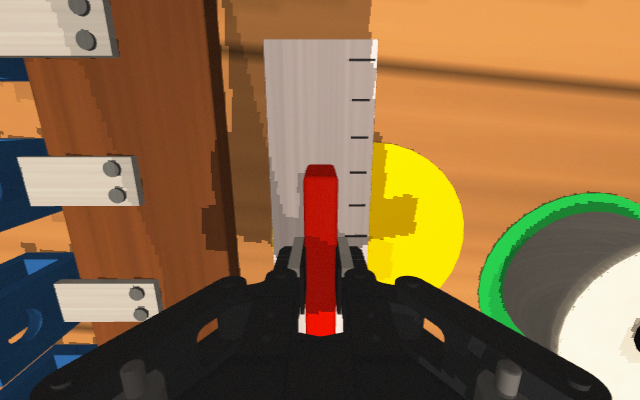

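The plate lies flat beside the board, its left edge at about column 268, with a gap of about 40 px to the board edge at about column 232. Next I slide it in.

```bash
python3 - <<'E'
from h import *
st("0")
movel((*J(0,.078),.0475),speed=.05); st("1")
for y in (.075,.072,.069,.066):
    movel((*J(0,y),.0475),speed=.03); st(y)
    f=F(); fn=f[0]*-np.sin(JT)+f[1]*np.cos(JT); print(fn)
    if fn>9: break
move_gripper(.028); st("open")
shot("j0")
E
```

```text
0 F [-3.4 -0.7 10. ] pos [0.5352 0.102  0.0483] gap 0.0141 t 24.5167
1 F [ 0.3 -1.3  5.8] pos [0.5367 0.0814 0.0483] gap 0.0144 t 25.05
0.075 F [-0.4  0.9  5.4] pos [0.5369 0.0802 0.0483] gap 0.0142 t 25.3
0.9317164562702579
0.072 F [-0.3  3.3  5.6] pos [0.5372 0.078  0.0483] gap 0.0144 t 25.55
3.313597777445691
0.069 F [-1.6  6.5  5.6] pos [0.5372 0.0778 0.0484] gap 0.0142 t 25.8
6.615608782111392
0.066 F [-2.8  9.5  6.5] pos [0.5372 0.0776 0.0485] gap 0.0143 t 26.05
9.70959362923565
open F [-0.9  4.5  2.2] pos [0.5365 0.0718 0.0474] gap 0.0276 t 26.3417
```

View pics/j0.png

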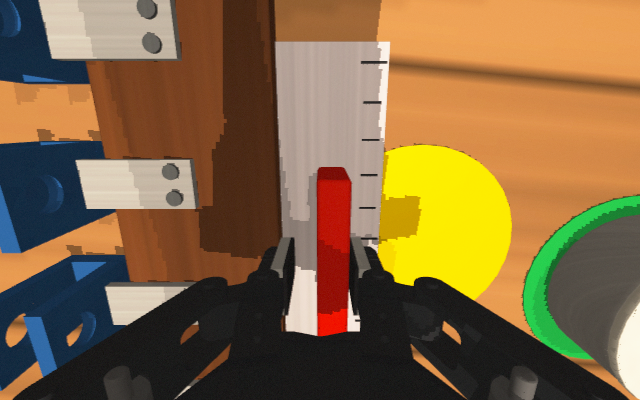

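```bash
python3 - <<'E'
from h import *
for y in (.063,.060):
    movel((*J(0,y),.0475),speed=.03); st(y)
movel((*J(0,.069),.0475),speed=.05); st("back")
movel((*J(0,.071),.0475),speed=.05); st("back")
movel((*J(0,.071),.14),speed=.15); st("up")
move_gripper(.085)
move_ptp((.62,.08,.24),down(np.pi/2)); pause(.2); shot("k0"); st("")
E
```

```text
0.063 F [-1.7  7.8  3.2] pos [0.5366 0.0713 0.0477] gap 0.028 t 26.6417
0.06 F [-2.9 11.7  5.7] pos [0.5367 0.0708 0.0481] gap 0.0278 t 26.8917
back F [ 0.1  0.7 -0.7] pos [0.5359 0.0719 0.047 ] gap 0.028 t 27.225
back F [-0.3 -1.1  1.1] pos [0.5362 0.0745 0.0473] gap 0.0279 t 27.475
up F [-0.5  0.2  0.7] pos [0.5355 0.0756 0.1393] gap 0.0279 t 28.2417
 F [-0.6  0.5 -0. ] pos [0.6183 0.0799 0.2383] gap 0.0846 t 29.6667
```

View pics/k0.png

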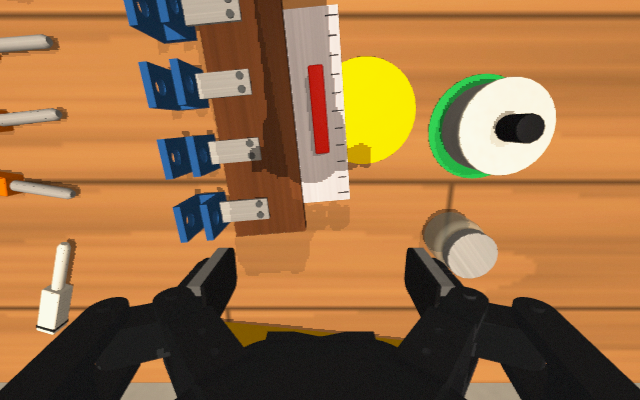

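The straightedge looks flush with the board along its edge in k0, from (285,8) to (303,203), and the board end at (306,233) extends past it. Next I measure the holes and the pins.

```bash
python3 - <<'E'
from h import *
import pickle
D=[]
for k,(x,y,z) in enumerate([(.63,-.12,.22),(.63,-.24,.22),(.58,-.2,.16),(.56,-.28,.22)]):
    move_ptp((x,y,z),down(np.pi/2)); pause(.15)
    p,im=shot(f"l{k}")
    for n in ["eye0","pin0","pin0_tip"]:
        for r in tip_of("wrist",n): D.append((k,p,n,np.array(r["at"]),r["confidence"]))
pickle.dump(D,open("D.pkl","wb"));print(read_time_s())
for k,p,n,a,c in D: print(k,n,a.round(1),round(c,2),onz(p,a,.045 if n=="eye0" else .012).round(4))
E
```

```text
33.3667
0 eye0 [343.2  66.6] 0.79 [ 0.5108 -0.0934  0.045 ]
0 eye0 [345.9 146.3] 0.67 [ 0.5859 -0.0886  0.045 ]
0 eye0 [353.9 216.2] 0.55 [ 0.6615 -0.0775  0.045 ]
0 pin0 [155.5 105. ] 0.91 [ 0.545  -0.2962  0.012 ]
0 pin0 [163.7 173.3] 0.86 [ 0.6208 -0.298   0.012 ]
0 pin0 [153.4  22.7] 0.58 [ 0.4651 -0.2863  0.012 ]
0 pin0_tip [218.1 183.9] 0.81 [ 0.6331 -0.2355  0.012 ]
1 eye0 [465.1 214.9] 0.83 [ 0.6595 -0.0774  0.045 ]
1 eye0 [467.7  72.1] 0.71 [ 0.5152 -0.0952  0.045 ]
1 eye0 [466.6 146.4] 0.64 [ 0.5855 -0.0863  0.045 ]
1 pin0 [265.9 175.1] 0.9 [ 0.6219 -0.3004  0.012 ]
1 pin0 [272.8  24.1] 0.82 [ 0.4654 -0.2857  0.012 ]
1 pin0 [89.8 73.4] 0.71 [ 0.5126 -0.4831  0.012 ]
1 pin0 [283.4 287.4] 0.71 [ 0.7712 -0.2846  0.012 ]
1 pin0 [267.9 107.8] 0.7 [ 0.5469 -0.2945  0.012 ]
1 pin0_tip [324.7 187.8] 0.82 [ 0.637  -0.2313  0.012 ]
1 pin0_tip [464.6 216.6] 0.65 [ 0.6725 -0.0601  0.012 ]
2 eye0 [450.9 208.9] 0.94 [ 0.5867 -0.0858  0.045 ]
2 eye0 [451.1 124.3] 0.92 [ 0.515  -0.0946  0.045 ]
2 eye0 [448.5 283.1] 0.89 [ 0.6603 -0.0788  0.045 ]
2 eye0 [455.6  19.1] 0.83 [ 0.4403 -0.1006  
[... 304 characters left out ...]
.302   0.012 ]
2 pin0_tip [289.5 242.3] 0.69 [ 0.6331 -0.2323  0.012 ]
2 pin0_tip [291.1 151.9] 0.22 [ 0.5405 -0.2281  0.012 ]
3 eye0 [497.9 144.6] 0.83 [ 0.5128 -0.095   0.045 ]
3 eye0 [490.7 273.8] 0.7 [ 0.6605 -0.0783  0.045 ]
3 eye0 [504.   66.8] 0.67 [ 0.4398 -0.1016  0.045 ]
3 eye0 [492.3 213.5] 0.59 [ 0.5868 -0.0886  0.045 ]
3 pin0 [297.7  32. ] 0.78 [ 0.4018 -0.3004  0.012 ]
3 pin0 [315.2 333. ] 0.67 [ 0.7706 -0.2832  0.012 ]
3 pin0 [298.5 231.8] 0.66 [ 0.6217 -0.3035  0.012 ]
3 pin0 [310.8  96.2] 0.66 [ 0.4639 -0.2873  0.012 ]
3 pin0 [302.1 171.5] 0.6 [ 0.5465 -0.298   0.012 ]
3 pin0 [137.3 141. ] 0.59 [ 0.5121 -0.484   0.012 ]
3 pin0_tip [356.5 242.2] 0.79 [ 0.6354 -0.2313  0.012 ]
```

View pics/l1.png

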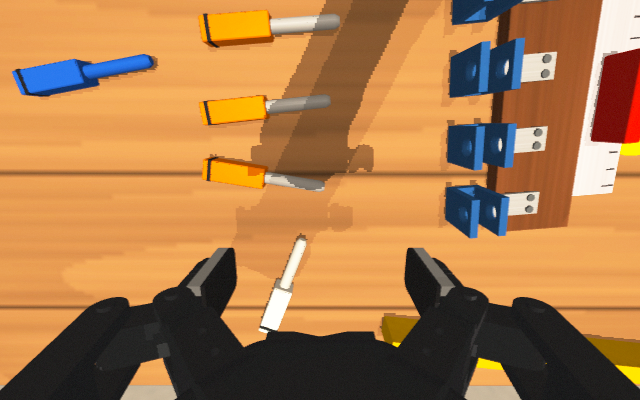

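View pics/l3.png

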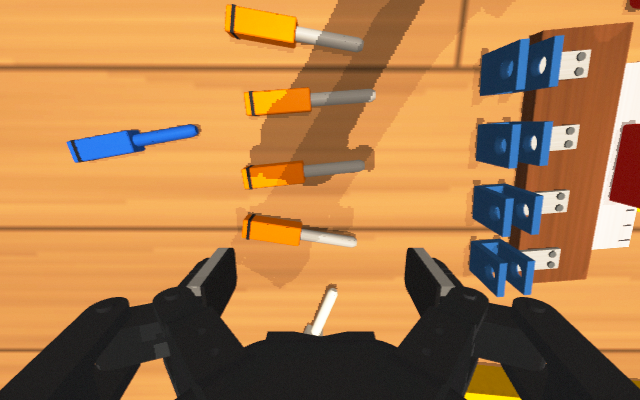

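```bash
python3 - <<'E'
from h import *
import pickle
from scipy.optimize import least_squares
D=[d for d in pickle.load(open("D.pkl","rb")) if d[2]=="eye0"]
ex=np.array([-.1095,-.0365,.0365,.1095])
def P(v,x): 
    c,s=np.cos(v[2]),np.sin(v[2]); return np.array([v[0]+c*x+s*.094,v[1]+s*x-c*.094,v[3]])
v=np.array([.5425,.005,JT,.045])
obs=[]
for d in D:
    e=[np.linalg.norm(proj(d[1],P(v,x))-d[3]) for x in ex]; i=np.argmin(e)
    if e[i]<15: obs.append((d[1],ex[i],d[3]))
f=lambda v:np.concatenate([proj(p,P(v,x))-a for p,x,a in obs])
r=least_squares(f,v,loss="soft_l1",f_scale=1.5); print(len(obs),r.x,np.degrees(r.x[2])); print(f(r.x).reshape(-1,2).round(1).tolist())
J_=r.jac; print("sd",np.sqrt(np.diag(np.linalg.inv(J_.T@J_)))*2)
E
```

```text
14 [0.5400101  0.0023083  0.10507762 0.04702273] 6.020504114743533
[[-1.6, 2.8], [1.4, 0.5], [-1.7, -1.8], [-1.1, -0.1], [1.6, -2.2], [-0.1, 0.8], [-0.7, 0.1], [0.8, -1.9], [0.2, -0.3], [-1.6, 0.2], [1.1, 0.9], [0.0, -0.4], [0.0, 1.0], [2.3, -0.0]]
sd [0.00105253 0.00115563 0.00847673 0.00189789]
```

```bash
cat > fit.py <<'E'
from h import *
import pickle
from scipy.optimize import minimize
D=pickle.load(open("D.pkl","rb")); P={d[0]:d[1] for d in D}
V=[]
for k,p in P.items():
    im=cv2.imread(f"pics/l{k}.png"); hsv=cv2.cvtColor(im,cv2.COLOR_BGR2HSV)
    m=((hsv[...,0]>98)&(hsv[...,0]<122)&(hsv[...,1]>140)).astype(np.uint8)
    roi=np.zeros_like(m); c=np.array([proj(p,(*J(x,y),z)) for x in (-.15,.15) for y in (-.115,-.035) for z in (0,.08)])
    cv2.fillConvexPoly(roi,cv2.convexHull(c.astype(np.int32)),1); roi[240:]=0
    V.append((p,m&roi,roi,im))
S=4
def model(p,v):
    M=np.zeros((400*S,640*S),np.uint8);c,s=np.cos(v[2]),np.sin(v[2])
    for ex in (-.1095,-.0365,.0365,.1095):
        for ya,yb in ((-.094,-.086),(-.064,-.056)):
            h=[]
            for x in (ex-.021,ex+.021):
                for y in (ya,yb):
                    for z in (0,.062): h.append(proj(p,(v[0]+c*x-s*y,v[1]+s*x+c*y,z)))
            h=np.array(h)*S+S/2-.5
            cv2.fillConvexPoly(M,np.round(cv2.convexHull(h.astype(np.float32))*16).astype(np.int32),255,shift=4)
    return cv2.resize(M,(640,400),interpolation=cv2.INTER_AREA)/255.
def cost(v,vs=V): return sum((np.abs(model(p,v)-m)*roi).sum() for p,m,roi,im in vs)
if __name__=="__main__":
    v0=np.array([.5425,.005,JT]); 
    sim=np.array([v0,v0+[.004,0,0],v0+[0,.004,0],v0+[0,0,.02]])
    r=minimize(cost,v0,method="Nelder-Mead",options=dict(initial_simplex=sim,maxiter=80)); print(cost(v0),r.fun,r.x,np.degrees(r.x[2]))
    for i in range(4):
        r2=minimize(cost,r.x,args=([V[i]],),method="Nelder-Mead",options=dict(initial_simplex=sim,maxiter=50)); print(i,r2.fun,r2.x,np.degrees(r2.x[2]))
    o=[]
    for p,m,roi,im in (V[1],V[3]):
        M=(model(p,r.x)>.5).astype(np.uint8); cs,_=cv2.findContours(M,cv2.RETR_LIST,cv2.CHAIN_APPROX_NONE); im=im.copy(); cv2.drawContours(im,cs,-1,(0,255,255),1)
        for x in (-.1095,-.0365,.0365,.1095):
            c,s=np.cos(r.x[2]),np.sin(r.x[2]); u=proj(p,(r.x[0]+c*x+s*.094,r.x[1]+s*x-c*.094,.045)); cv2.circle(im,tuple(int(round(a)) for a in u),1,(0,0,255),-1)
        o.append(cv2.resize(im[:300,430:],None,fx=1.8,fy=1.8))
    cv2.imwrite("pics/fit.png",np.hstack(o))
E
python3 fit.py
```

```text
6391.047058823529 5139.44705882353 [0.54142843 0.00356684 0.08756216] 5.016941976301631
0 2227.9176470588236 [0.54150711 0.0039997  0.08525975] 4.88502384571702
1 968.2156862745098 [0.54155818 0.00344738 0.08546215] 4.896620481619423
2 992.5490196078431 [0.54144459 0.00332139 0.08499723] 4.869982687884593
3 897.1725490196079 [0.54162357 0.00329033 0.0885783 ] 5.0751629904452
```

View pics/fit.png

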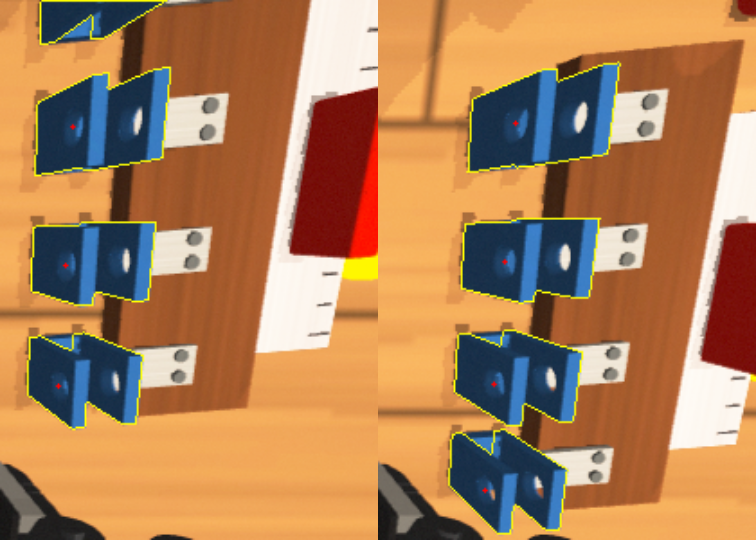

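```bash
sed -i 's/^JO=.*/JO=np.array([.5415,.0034]);JT=np.radians(4.98)/' h.py; cat > pin.py <<'E'
from h import *
from scipy.optimize import minimize
def handles(im,p):
    hsv=cv2.cvtColor(im,cv2.COLOR_RGB2HSV)
    m=((hsv[...,0]>=8)&(hsv[...,0]<=24)&(hsv[...,1]>235)).astype(np.uint8); m[250:]=0
    m=cv2.morphologyEx(m,cv2.MORPH_CLOSE,np.ones((9,9)))
    m=cv2.morphologyEx(m,cv2.MORPH_OPEN,np.ones((5,5)))
    n,l,s,c=cv2.connectedComponentsWithStats(m); out=[]
    for i in range(1,n):
        if s[i,4]<400: continue
        cs,_=cv2.findContours((l==i).astype(np.uint8),cv2.RETR_EXTERNAL,cv2.CHAIN_APPROX_NONE)
        h=cv2.convexHull(cs[0]); out.append(h)
    return m,out
def fitbox(p,hull,S=4):
    x0,y0,w,h=cv2.boundingRect(hull); x0-=15;y0-=15;w+=30;h+=30
    T=np.zeros((h,w),np.uint8); cv2.fillConvexPoly(T,hull-[x0,y0],1)
    def mod(v):
        c,s=np.cos(v[2]),np.sin(v[2]); q=[]
        for x in (-.07,0):
            for y in (-.012,.012):
                for z in (0,.024): q.append((proj(p,(v[0]+c*x-s*y,v[1]+s*x+c*y,z))-[x0,y0])*S+S/2-.5)
        M=np.zeros((h*S,w*S),np.uint8); cv2.fillConvexPoly(M,np.round(cv2.convexHull(np.float32(q))*16).astype(np.int32),255,shift=4)
        return cv2.resize(M,(w,h),interpolation=cv2.INTER_AREA)/255.
    f=lambda v:np.abs(mod(v)-T).sum()/T.sum()
    P=np.array([onz(p,q,.012)[:2] for q in hull[:,0,:]]); (c,wh,a)=cv2.minAreaRect((P*1000).astype(np.float32))
    if wh[0]<wh[1]: a+=90
    a=np.radians(a); c=np.array(c)/1000
    if np.sin(a)<0: a+=np.pi  # tips toward +y
    v0=np.array([*(c+.035*np.array([np.cos(a),np.sin(a)])),a])
    r=minimize(f,v0,method="Nelder-Mead",options=dict(initial_simplex=[v0,v0+[.004,0,0],v0+[0,.004,0],v0+[0,0,.05]],maxiter=90))
    return r.x,r.fun
def pins(p,im):
    m,hs=handles(im,p); return [fitbox(p,h) for h in hs]
E
python3 - <<'E'
from pin import *
import pickle
D=pickle.load(open("D.pkl","rb")); P={d[0]:d[1] for d in D}
for k in (1,2,3):
    im=cv2.imread(f"pics/l{k}.png")[:,:,::-1]; 
    m,hs=handles(np.ascontiguousarray(im),P[k])
    for h in hs:
        b=cv2.boundingRect(h); v,e=fitbox(P[k],h); print(k,b,v[:2].round(4),np.degrees(v[2]).round(1),round(e,3))
E
```

```text
1 (199, 10, 74, 36) [ 0.4678 -0.2876] 93.7 0.082
1 (200, 96, 68, 28) [ 0.5462 -0.2955] 95.6 0.086
1 (202, 158, 65, 30) [ 0.6239 -0.3013] 81.3 0.075
2 (133, 51, 93, 38) [ 0.4679 -0.2878] 93.3 0.076
2 (140, 145, 81, 34) [ 0.5455 -0.2955] 96.4 0.091
2 (148, 212, 77, 37) [ 0.6239 -0.3   ] 81.3 0.097
3 (225, 6, 72, 41) [ 0.4032 -0.3024] 80.4 0.081
3 (244, 88, 67, 27) [ 0.4678 -0.2875] 93.4 0.056
3 (242, 161, 62, 27) [ 0.5457 -0.2958] 96.3 0.077
3 (242, 216, 59, 30) [ 0.6238 -0.3009] 81.5 0.076
```

Four orange pins are confirmed. In l3 they are at (260,26), (278,101), (274,175) and (271,230); the white look-alike is at (318,312) and the blue one at (135,142). I start with the pin at x=.624, for eye3.

```bash
cat >> pin.py <<'E'
G=.030
def grasp(px,py,tag):
    move_ptp((px,py,.2),down(0)); move_gripper(.045,80); pause(.15)
    p,im=shot(tag+"a"); L=[v for v,e in pins(p,im)]
    v=min(L,key=lambda v:np.hypot(v[0]-px,v[1]-py)); print("pin",v[:2].round(4),np.degrees(v[2]).round(2))
    if np.hypot(v[0]-px,v[1]-py)>.05: raise SystemExit("pin moved")
    c,s=np.cos(v[2]),np.sin(v[2]); g=v[:2]-G*np.array([c,s]); q=down(v[2]-np.pi/2)
    move_ptp((*g,.09),q); movel((*g,.022),speed=.1); st("down")
    # centre the jaws
    move_gripper(0,80); st("grip")
    e=np.array(read_eef_pos()); g2=(e[:2]-v[:2])@np.array([c,s]); print("grip behind shoulder",-g2)
    movel((*g,.12),speed=.2); st("lift")
    return -g2,e[2]-.012
E
python3 - <<'E'
from pin import *
g,dz=grasp(.6238,-.3009,"m3"); print(g,dz)
q=down(JT)
move_ptp((*J(.1095,-.094-.07-.035-g),.12),q); st("over")
movel((*J(.1095,-.094-.07-.015-g),.045+dz),speed=.12); pause(.3); st("pre")
e=np.array(read_eef_pos())[:2]-JO; print("jig xy",np.cos(JT)*e[0]+np.sin(JT)*e[1],-np.sin(JT)*e[0]+np.cos(JT)*e[1])
shot("m3b")
E
```

```text
pin [ 0.6236 -0.3038] 81.04
down F [ 0.1 -0.7 -0.6] pos [ 0.6191 -0.334   0.0222] gap 0.0451 t 36.6833
grip F [ 0.4 -0.2  3.1] pos [ 0.6197 -0.3342  0.0234] gap 0.0227 t 37.0083
grip behind shoulder 0.030601902132310305
lift F [-0.8 -0.2 -2.8] pos [ 0.6182 -0.3325  0.1188] gap 0.0222 t 37.65
0.030601902132310305 0.01138282083062873
over F [-0.8 -1.1 -1.2] pos [ 0.6702 -0.2124  0.1174] gap 0.0221 t 38.225
pre F [-0.1  0.4 -1.9] pos [ 0.6693 -0.1964  0.0574] gap 0.0226 t 39.2333
jig xy 0.10998325739012618 -0.21015316438000167
```

View pics/m3b.png

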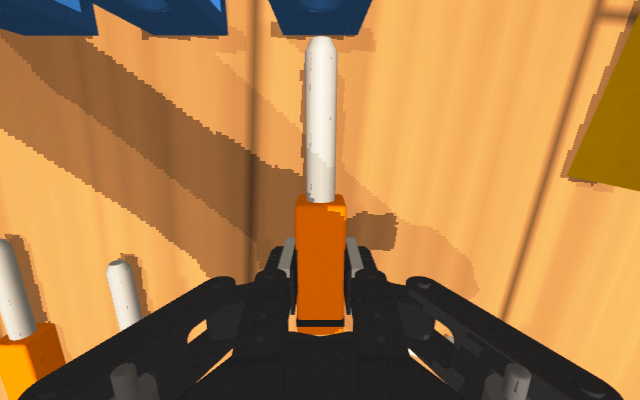

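View pics/m3a.png

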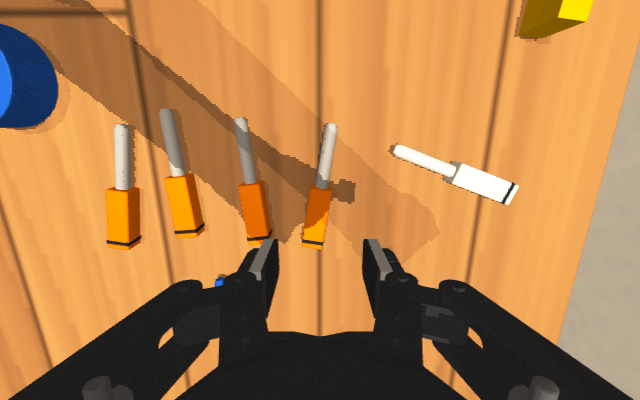

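In m3b the tip (321,40) is centred on the cheek of eye3, whose bottom edge runs from column 283 to 358. Now I insert it while watching the force.

```bash
cat >> pin.py <<'E'
def jig(e): 
    e=np.array(e)[:2]-JO; return np.array([np.cos(JT)*e[0]+np.sin(JT)*e[1],-np.sin(JT)*e[0]+np.cos(JT)*e[1]])
def fj():
    f=np.array(read_ft_force()); return np.array([np.cos(JT)*f[0]+np.sin(JT)*f[1],-np.sin(JT)*f[0]+np.cos(JT)*f[1],f[2]])
def insert(ex,g,dz,start,end,dx=0,ddz=0,step=.012,lim=8,z=None):
    f0=fj(); y=start; z=.045+dz+ddz if z is None else z
    while y<end-1e-6:
        y=min(y+step,end); movel((*J(ex+dx,-.094-g+y),z),speed=.06)
        f=fj()-f0; e=read_eef_pos(); j=jig(e)
        print("y",round(y*1000),"act",((j[1]+.094+g)*1000).round(1),"dx",((j[0]-ex)*1000).round(1),"z",round(e[2]*1000,1),"f",f.round(1),"gap",round(read_finger_gap()*1000,1))
        if -f[1]>lim or np.abs(f[[0,2]]).max()>12: print("STOP"); return y,f
    return y,f
E
python3 - <<'E'
from pin import *
insert(.1095,.0306,.0114,-.085,-.012,dx=-.0003)
shot("m3c"); print(read_time_s())
E
```

```text
y -73 act -71.3 dx 0.1 z 56.2 f [0.1 0.3 0.6] gap 22.6
y -61 act -59.7 dx 0.0 z 56.2 f [-0.3 -0.1  0.3] gap 22.3
y -49 act -47.8 dx -0.0 z 56.2 f [-0.6 -0.9  0.5] gap 22.6
y -37 act -35.8 dx -0.0 z 56.3 f [-0.1 -0.4  0.4] gap 22.1
y -25 act -23.8 dx -0.0 z 56.3 f [-1.2 -0.   0.1] gap 22.3
y -13 act -11.8 dx -0.0 z 56.2 f [-0.4  0.3  0.1] gap 22.4
y -12 act -12.3 dx -0.4 z 56.4 f [-0.3 -0.4 -0.4] gap 22.5
41.6833
```

View pics/m3c.png

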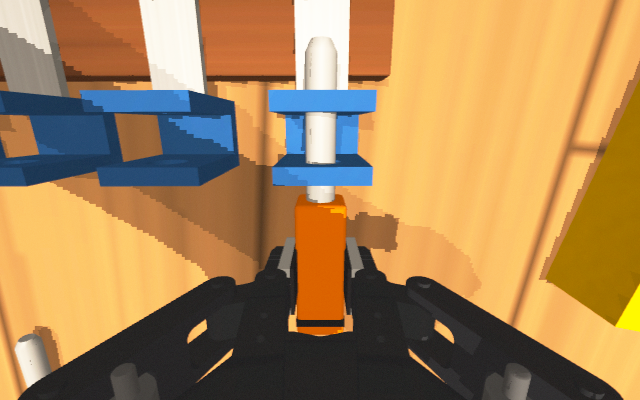

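The pin passes through both cheeks, with the tip at (321,40) beyond the inner cheek, and meets no resistance. I push it home, then release it.

```bash
cat >> pin.py <<'E'
def home(ex,g,dz,dx=0,tag="x",z=None):
    r=insert(ex,g,dz,-.012,.012,dx=dx,step=.003,lim=9,z=z)
    e=read_eef_pos(); move_gripper(.042); j=jig(read_eef_pos()); print("open act",(j[1]+.094+g)*1000,F())
    e=read_eef_pos(); z=e[2]
    movel((*J(*(j+[0,-.001])),z),speed=.05); movel((*J(*(j+[0,-.001])),.15),speed=.2)
    # look
    move_ptp((*J(ex,-.175),.17),down(JT)); pause(.1); shot(tag); print(read_time_s())
E
python3 - <<'E'
from pin import *
home(.1095,.0306,.0114,dx=-.0003,tag="m3d")
E
```

```text
y -9 act -8.5 dx -0.2 z 56.3 f [0.3 1.1 0.6] gap 22.3
y -6 act -5.5 dx -0.2 z 56.3 f [0.8 1.9 0.1] gap 22.2
y -3 act -2.5 dx -0.2 z 56.3 f [-0.2  1.2  0.9] gap 22.3
y 0 act -2.0 dx -0.5 z 56.6 f [ 0.5 -3.4 -0.5] gap 22.5
y 3 act -1.9 dx -0.5 z 56.8 f [ 2.2 -6.9 -2.4] gap 22.5
y 6 act -1.8 dx -0.6 z 57.0 f [ 2.3 -9.8 -3.4] gap 22.3
STOP
open act 8.113189996773112 [-0.9  1.1 -0.3]
44.875
```

View pics/m3d.png

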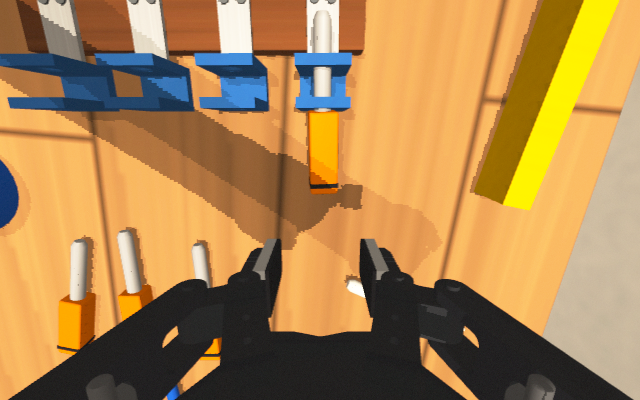

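Pin 1 is home: the shoulder stops at act -2 mm with the force rising, and in m3d the handle starts at row 111, right at the cheek. Next is the pin at x=.546, for eye2.

```bash
python3 - <<'E'
s=open('pin.py').read()
s=s.replace('e=read_eef_pos(); move_gripper(.042)','e=read_eef_pos(); movel(e,speed=.05); move_gripper(.042)')
s+='''
def carry(ex,g,dz,tag,dx=0):
    q=down(JT)
    move_ptp((*J(ex+dx,-.094-.07-.035-g),.12),q); st("over")
    movel((*J(ex+dx,-.094-.07-.015-g),.045+dz),speed=.12); pause(.2); st("pre"); print("jig",jig(read_eef_pos()))
    shot(tag)
'''
open('pin.py','w').write(s)
E
python3 - <<'E'
from pin import *
g,dz=grasp(.5457,-.2957,"n2"); print(g,dz)
carry(.0365,g,dz,"n2b")
E
```

```text
pin [ 0.5464 -0.299 ] 95.97
down F [-0.5  0.3  0. ] pos [ 0.5496 -0.3293  0.0221] gap 0.0448 t 47.4167
grip F [0.3 0.8 4.4] pos [ 0.5503 -0.3296  0.0232] gap 0.0223 t 47.7417
grip behind shoulder 0.030805696200052614
lift F [-0.1 -0.  -1.7] pos [ 0.5488 -0.3279  0.119 ] gap 0.0222 t 48.3833
0.030805696200052614 0.011179150611307687
over F [-0.2 -0.6 -1.8] pos [ 0.5973 -0.2195  0.1175] gap 0.0227 t 48.925
pre F [ 0.1  0.7 -1.6] pos [ 0.5968 -0.2033  0.0573] gap 0.0222 t 49.8333
jig [ 0.03716662 -0.21073444]
```

View pics/n2b.png

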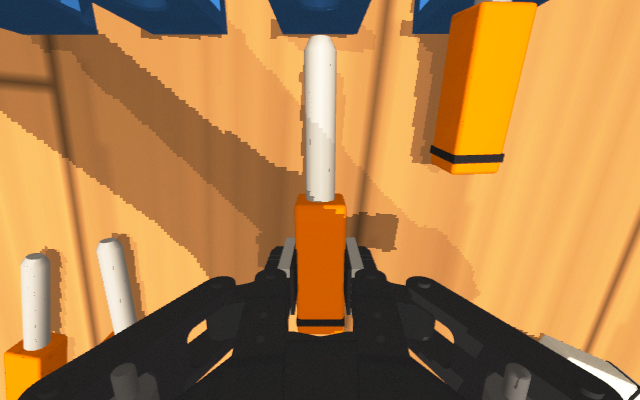

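The tip at (320,40) is centred on the cheek, whose bottom edge runs from column 283 to 358.

```bash
python3 - <<'E'
from pin import *
g,dz=.0308,.0112
y,f=insert(.0365,g,dz,-.085,-.012,dx=-.0003)
if y>-.013: shot("n2c"); home(.0365,g,dz,dx=-.0003,tag="n2d")
E
```

```text
y -73 act -71.6 dx 0.0 z 56.1 f [0.9 0.1 0.3] gap 22.1
y -61 act -60.0 dx -0.1 z 56.0 f [0.8 0.8 0.5] gap 22.5
y -49 act -48.0 dx -0.1 z 56.1 f [-0.1  1.2 -0.4] gap 22.6
y -37 act -36.0 dx -0.1 z 56.1 f [0.6 1.8 0.4] gap 22.2
y -25 act -24.0 dx -0.1 z 56.1 f [0.2 1.4 0.3] gap 22.4
y -13 act -12.0 dx -0.1 z 56.1 f [ 0.4  0.9 -0.4] gap 22.6
y -12 act -12.2 dx -0.3 z 56.2 f [0.1 1.3 1. ] gap 22.3
y -9 act -8.6 dx -0.2 z 56.1 f [0.9 0.5 0.5] gap 22.3
y -6 act -5.5 dx -0.2 z 56.1 f [1.2 1.3 0.8] gap 22.5
y -3 act -2.6 dx -0.2 z 56.2 f [0.4 1.  0. ] gap 22.1
y 0 act -2.2 dx -0.4 z 56.4 f [ 1.6 -4.2 -0.6] gap 22.5
y 3 act -2.2 dx -0.4 z 56.7 f [ 2.5 -8.2 -2. ] gap 22.3
y 6 act -2.1 dx -0.5 z 56.9 f [  2.5 -11.8  -4.7] gap 22.5
STOP
open act -0.4938839389512992 [-0.1 -0.2 -0.2]
55.7583
```

View pics/n2d.png

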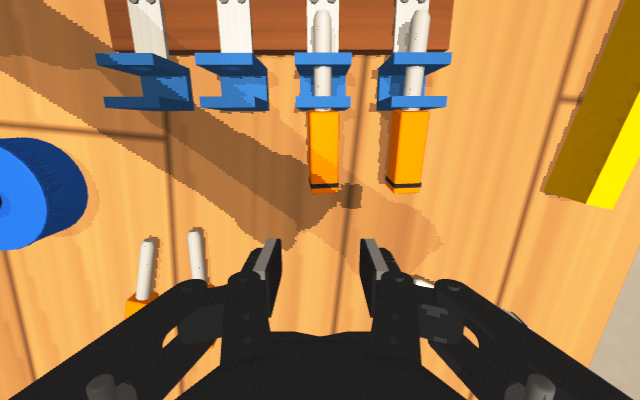

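Both pins stand home, with their handles starting at row 111 right at the cheeks. Next is the pin at x=.468, for eye1.

```bash
python3 - <<'E'
from pin import *
g,dz=grasp(.4678,-.2877,"o1"); print(g,dz)
carry(-.0365,g,dz,"o1b")
E
```

```text
pin [ 0.4677 -0.2911] 93.76
down F [-0.2  0.3  0.3] pos [ 0.4698 -0.3216  0.0221] gap 0.0455 t 58.275
grip F [-0.1 -0.7  3.1] pos [ 0.4705 -0.3218  0.023 ] gap 0.0224 t 58.6
grip behind shoulder 0.03077608311549929
lift F [ 0.1 -0.2 -2.3] pos [ 0.4692 -0.32    0.1191] gap 0.0226 t 59.2417
0.03077608311549929 0.011040882392169108
over F [-1.2 -0.8 -0.6] pos [ 0.5247 -0.2261  0.1178] gap 0.0224 t 59.75
pre F [-0.4  0.1 -1.5] pos [ 0.5241 -0.2095  0.057 ] gap 0.0223 t 60.6583
jig [-0.0358368  -0.21059632]
```

View pics/o1b.png

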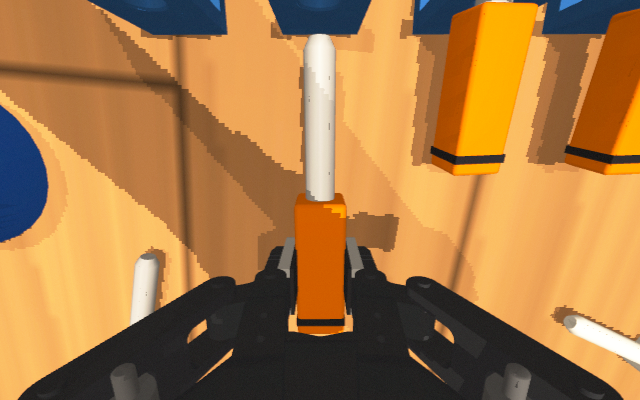

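The tip is at (319,40) and the cheek is centred on about column 320, so I insert.

```bash
python3 - <<'E'
from pin import *
g,dz=.0308,.0111
y,f=insert(-.0365,g,dz,-.085,-.012,dx=-.0003)
if y>-.013: shot("o1c"); home(-.0365,g,dz,dx=-.0003,tag="o1d")
E
```

```text
y -73 act -71.8 dx -0.0 z 56.0 f [-0.8  0.4  0.3] gap 22.3
y -61 act -60.2 dx -0.2 z 55.9 f [-0.3  1.7  0.4] gap 22.3
y -49 act -48.2 dx -0.2 z 56.0 f [-1.5  0.6  0.3] gap 21.7
y -37 act -36.2 dx -0.2 z 56.0 f [ 0.   0.8 -0.2] gap 22.2
y -25 act -24.2 dx -0.2 z 56.0 f [-0.8  0.5  0.2] gap 22.4
y -13 act -12.2 dx -0.2 z 56.0 f [-0.2  0.5  0.5] gap 22.2
y -12 act -12.2 dx -0.3 z 56.1 f [-0.2  0.8  0. ] gap 22.4
y -9 act -8.7 dx -0.3 z 56.0 f [-1.  -0.3 -0.4] gap 22.3
y -6 act -5.6 dx -0.3 z 56.0 f [-1.4  0.9  1.3] gap 22.4
y -3 act -2.8 dx -0.3 z 56.1 f [-1.3 -0.   0.2] gap 22.4
y 0 act -2.6 dx -0.3 z 56.3 f [-0.  -5.9 -2.4] gap 22.5
y 3 act -2.6 dx -0.4 z 56.5 f [ 0.4 -8.6 -4.4] gap 22.7
y 6 act -2.5 dx -0.4 z 56.8 f [  0.4 -13.1  -5.3] gap 22.2
STOP
open act -1.2961649197560585 [ 1.1 -0.3 -0.3]
66.5917
```

View pics/o1d.png

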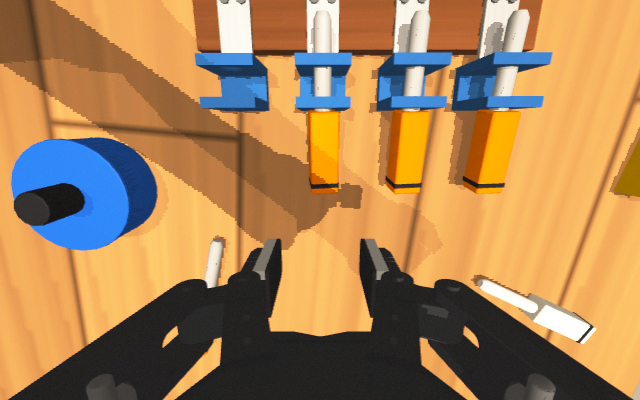

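```bash
python3 - <<'E'
from pin import *
g,dz=grasp(.4032,-.3024,"q0"); print(g,dz)
carry(-.1095,g,dz,"q0b")
E
```

```text
pin [ 0.4023 -0.3049] 80.84
down F [-0.3  0.6  0.5] pos [ 0.398  -0.3349  0.0225] gap 0.0449 t 69.1167
grip F [-0.2  1.5  5.9] pos [ 0.3982 -0.3351  0.023 ] gap 0.0226 t 69.4417
grip behind shoulder 0.030519238219886072
lift F [ 1.   0.7 -1.6] pos [ 0.3972 -0.3335  0.1192] gap 0.0224 t 70.0833
0.030519238219886072 0.011026883788822116
over F [-1.5 -0.2 -1.6] pos [ 0.4518 -0.2329  0.1184] gap 0.0225 t 70.6167
pre F [-0.1 -0.2 -1.6] pos [ 0.4514 -0.2155  0.0569] gap 0.0222 t 71.525
jig [-0.10880246 -0.2102528 ]
```

View pics/q0b.png

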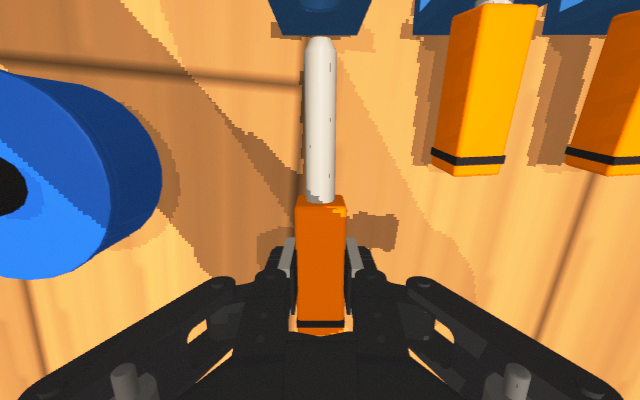

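The tip at (320,41) is aligned with the cheek of eye0 (columns 282 to 358), so I insert.

```bash
python3 - <<'E'
from pin import *
g,dz=.0305,.0110
y,f=insert(-.1095,g,dz,-.085,-.012,dx=-.0003)
if y>-.013:
    home(-.1095,g,dz,dx=-.0003,tag="q0d")
    move_ptp((.62,-.02,.26),down(np.pi/2)); move_gripper(.085); pause(.2); p,im=shot("r0"); shot("r0s","scene")
    move_ptp((.62,-.2,.2),down(np.pi/2)); pause(.2); shot("r1"); shot("r1t","top"); print(read_time_s())
E
```

```text
y -73 act -72.0 dx -0.2 z 55.9 f [-0.1 -0.2 -0.3] gap 22.6
y -61 act -60.3 dx -0.3 z 55.9 f [ 0.8 -0.9 -0.5] gap 22.4
y -49 act -48.4 dx -0.3 z 55.9 f [ 0.3 -1.2 -0.3] gap 22.6
y -37 act -36.3 dx -0.3 z 55.9 f [-0.2  0.2 -0.7] gap 22.4
y -25 act -24.3 dx -0.3 z 55.9 f [-0.2  0.1  0.2] gap 22.2
y -13 act -12.3 dx -0.2 z 55.9 f [-0.7  0.5 -0.7] gap 21.9
y -12 act -12.2 dx -0.3 z 56.0 f [-0.1 -0.  -1.4] gap 22.2
y -9 act -8.8 dx -0.3 z 56.0 f [-0.4 -0.2  0.9] gap 22.2
y -6 act -5.7 dx -0.3 z 55.9 f [-0.5  0.2  1. ] gap 22.5
y -3 act -2.7 dx -0.3 z 56.0 f [0.2 0.  2.2] gap 22.1
y 0 act -2.2 dx -0.3 z 56.2 f [ 0.  -6.1 -0.7] gap 22.2
y 3 act -2.1 dx -0.3 z 56.4 f [ -0.4 -10.4  -3. ] gap 22.1
STOP
open act -1.2096647804953342 [ 0.7 -0.2 -0.1]
77.0917
79.975
```

View pics/r0.png

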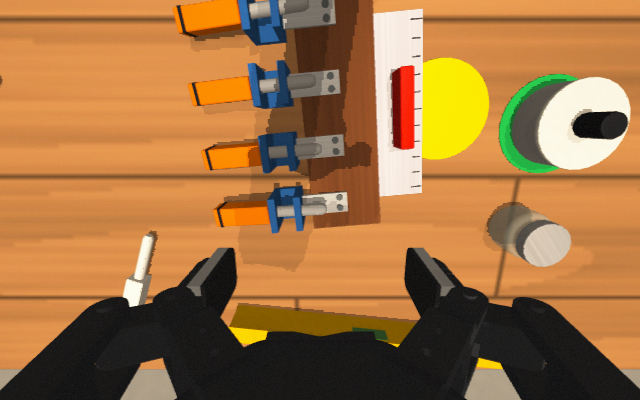

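View pics/r1.png

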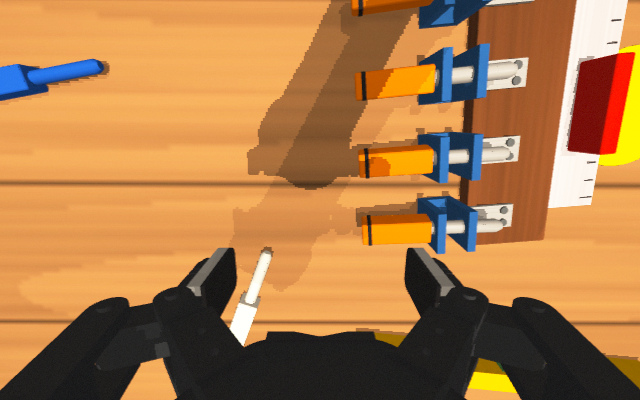

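View pics/r1t.png

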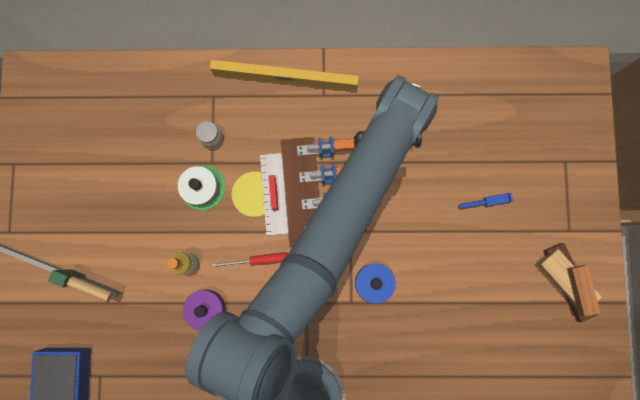

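```bash
python3 -c "
import cv2,numpy as np
a=cv2.imread('pics/r0.png')[0:240,165:440];b=cv2.imread('pics/r1.png')[0:255,350:560]
cv2.imwrite('pics/s0.png',cv2.resize(a,None,fx=2.4,fy=2.4,interpolation=2));cv2.imwrite('pics/s1.png',cv2.resize(b,None,fx=2.3,fy=2.3,interpolation=2))"
```

```text
(no output)
```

View pics/s0.png

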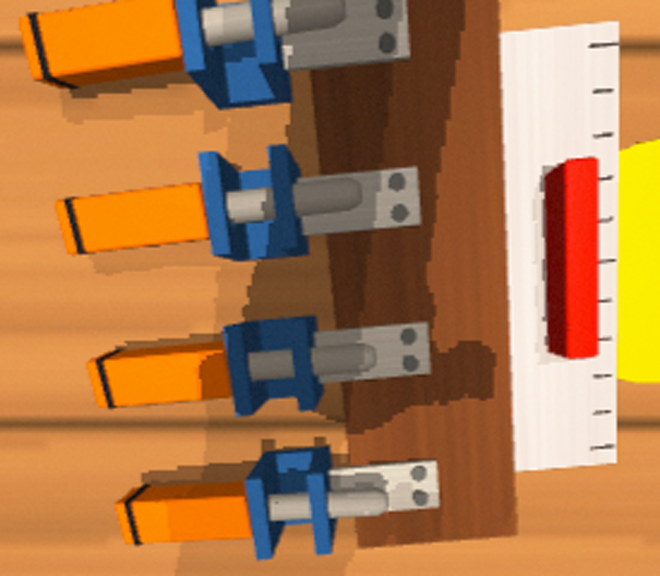

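View pics/s1.png

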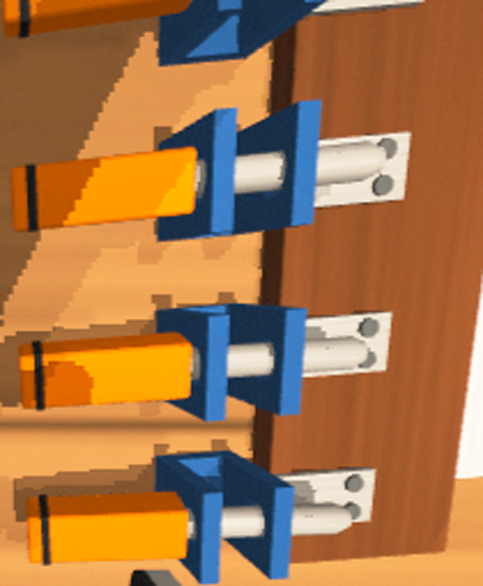

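In s1 there seems to be a sliver of grey shaft between shoulder and cheek, at (198,178) and (194,355). I check from right above with the q0d picture.

```bash
python3 -c "
import cv2,numpy as np
o=[cv2.resize(cv2.imread('pics/%s.png'%n)[0:200,250:400],None,fx=2.6,fy=2.6,interpolation=2) for n in ('q0d','m3d')]
cv2.imwrite('pics/s2.png',np.hstack(o))"; python3 - <<'E'
from pin import *
# expected rows in q0d pose for shoulder (z .057 top edge) at gap 0,3mm and cheek top outer edge
move_ptp((*J(-.0365,-.175),.13),down(JT)); pause(.2); p,im=shot("t1")
for nm,y,z in (("cheek outer top",-.094,.062),("sh top gap0",-.094,.057),("sh top gap4",-.098,.057),("inner cheek far top",-.056,.062),("tip home z45",-.024,.045),("tip z47",-.024,.047),("tip -4",-.028,.045),("handle end top",-.164,.057)):
    print(nm,proj(p,(*J(-.0365,y),z)).round(1))
E
python3 -c "
import cv2
cv2.imwrite('pics/t1c.png',cv2.resize(cv2.imread('pics/t1.png')[0:260,220:420],None,fx=2.3,fy=2.3,interpolation=2))"
```

```text
cheek outer top [319.5 102.7]
sh top gap0 [319.5 103.2]
sh top gap4 [319.5 109.7]
inner cheek far top [319.5  35.6]
tip home z45 [319.5 -13.8]
tip z47 [319.5 -15.3]
tip -4 [319.5  -6.4]
handle end top [319.5 206.2]
```

View pics/s2.png

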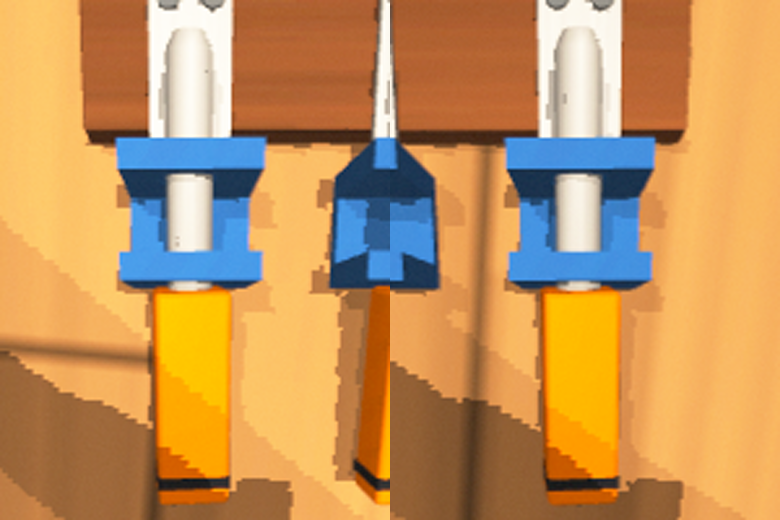

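View pics/t1c.png

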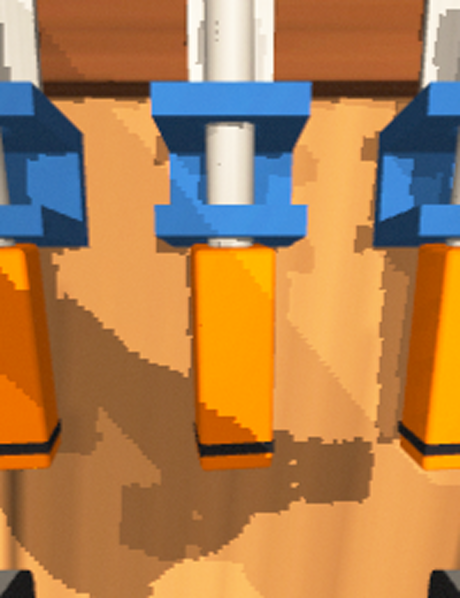

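The handles droop slightly in the 18 mm holes, so the top of each shoulder shows about 2.6 mm of gap. I nudge every handle end with closed fingers to make sure it's seated.

```bash
cat > push.py <<'E'
from pin import *
def push(ex,tag):
    move_ptp((*J(ex,-.205),.11),down(JT)); move_gripper(0,40)
    movel((*J(ex,-.200),.051),speed=.12); f0=fj(); y=-.185; movel((*J(ex,y),.051),speed=.06)
    while y<-.158:
        y+=.002; movel((*J(ex,y),.051),speed=.03); f=fj()-f0; j=jig(read_eef_pos()); print(round(y*1000),(j*1000).round(1),f.round(1))
        if -f[1]>9: break
    movel((*J(ex,-.19),.051),speed=.08); movel((*J(ex,-.19),.11),speed=.15)
    move_ptp((*J(ex,-.175),.13),down(JT)); pause(.15); shot(tag); print(read_time_s())
E
python3 - <<'E'
from push import *
push(-.0365,"u1")
E
python3 -c "
import cv2
cv2.imwrite('pics/u1c.png',cv2.resize(cv2.imread('pics/u1.png')[0:260,220:420],None,fx=2.3,fy=2.3,interpolation=2))"
```

```text
-183 [ -36.5 -183. ] [-0.  -0.3 -0.7]
-181 [ -36.5 -180.9] [-0.8 -0.4  1.1]
-179 [ -36.5 -178.8] [-1.2 -0.6 -0.4]
-177 [ -36.5 -177.6] [-1.  -2.1  0.1]
-175 [ -36.6 -177.3] [-0.8 -6.7  1.1]
-173 [ -36.6 -177.1] [-1.8 -8.3  0.8]
-171 [ -36.5 -176.8] [ -0.8 -11.2   2. ]
86.6
```

View pics/u1c.png

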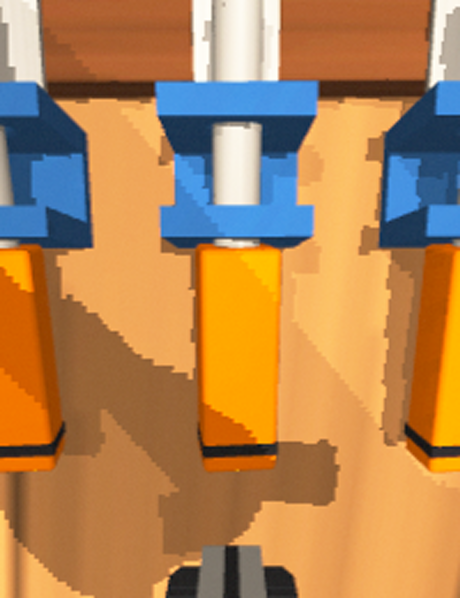

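An 11 N push doesn't move it, so it's seated and the sliver is only droop. I check the other three the same way.

```bash
python3 - <<'E'
from push import *
for ex,t in ((-.1095,"u0"),(.0365,"u2"),(.1095,"u3")): push(ex,t)
move_ptp((.60,.02,.3),down(np.pi/2)); move_gripper(.085); pause(.3); p,im=shot("v0"); print(read_time_s(),F())
# straightedge edge vs board face, at plate top height .006
g=cv2.cvtColor(im,cv2.COLOR_RGB2HSV)
w=((g[...,1]<60)&(g[...,2]>110))
yy,xx=np.mgrid[:400,:640]; X=proj(p,(*J(0,.075),.006)); w&=(np.hypot(xx-X[0],yy-X[1])<150)&(yy<245)&(xx>X[0]-45)&(xx<X[0]+60)
c,wh,a=rect(w,p,.006); print("plate jig",jig(c).round(4),wh,a)
E
```

```text
-183 [-109.5 -183. ] [ 0.3 -1.4 -0.3]
-181 [-109.6 -180.9] [ 0.7 -1.1 -1.3]
-179 [-109.5 -178.8] [ 1.4 -1.1 -0.4]
-177 [-109.5 -177.7] [-0.4 -2.5 -0.3]
-175 [-109.3 -177.3] [-0.9 -5.8 -0. ]
-173 [-109.1 -177.1] [ 0.2 -7.2  0.5]
-171 [-108.9 -176.9] [ 0.1 -9.9  0.7]
91.4167
-183 [  36.5 -183. ] [ 0.8 -0.2 -0.9]
-181 [  36.5 -180.9] [ 1.4  0.6 -0.1]
-179 [  36.6 -178.8] [0.8 0.2 0.1]
-177 [  36.4 -177.6] [ 0.1 -0.3 -1. ]
-175 [  36.3 -177.1] [-0.1 -5.1 -0.1]
-173 [  36.2 -176.9] [ 0.1 -7.2  0.6]
-171 [  36.2 -176.7] [-0.1 -8.3  0.9]
-169 [  36.1 -176.5] [ -1.2 -11.7   1.1]
96.7333
-183 [ 109.5 -183. ] [-1.4  0.8  0.7]
-181 [ 109.5 -180.9] [-0.5  1.2  0.7]
-179 [ 109.6 -178.7] [-0.7  0.7  0.1]
-177 [ 109.4 -177.4] [-0.1 -0.4  0.7]
-175 [ 109.2 -177. ] [-1.2 -3.6 -0.6]
-173 [ 109.1 -176.8] [-1.9 -5.6  0.9]
-171 [ 109.  -176.6] [-1.5 -7.6  1.9]
-169 [ 108.9 -176.4] [-1.5 -9.4  1.2]
101.825
103.9667 [ 0.5  0.3 -0.1]
plate jig [0.0016 0.0756] (218.94964599609375, 59.34314727783203) 5.168764114379883
```

View pics/v0.png

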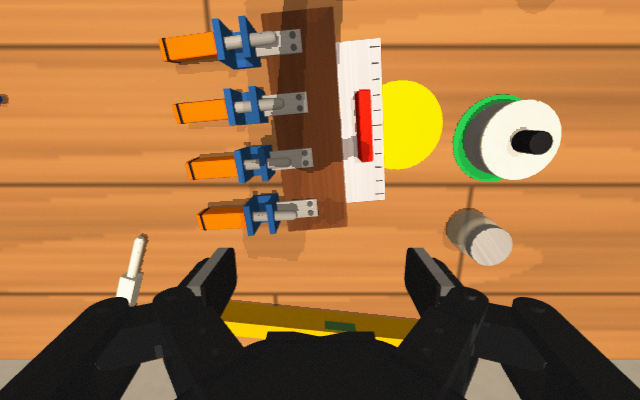

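All four handle ends stop at the same depth, and the plate reads jig (1.6, 75.6) mm at 5.2°, flush and centred. The pot is on the green mark, so I hand in.

```bash
python3 -c "
from bench import *
print(read_ft_force(),read_finger_gap()); print(sign_off())"
```

```text
[ 0.50430151  0.31256498 -0.08708951] 0.0848618164389682
the job is handed in; nothing more can be done
None
```

The board is ready for glue-up and the job is handed in, at about 104 s of robot time. sign_off() reports no verdict.

**What I did**
- **Pot:** I slid it by its knob onto the green mark without lifting it.
- **Straightedge:** I laid it flat and pushed it against the free long side of the board.
- **Pins:** I put all four orange pins through both holes of their own brackets. The blue and white look-alikes, the bottle, jar and screwdriver were not touched.

**Last checks**
- **Pot:** it measured about 3.7 mm from the mark's centre, with 11–12 mm of margin, so it stands wholly on the mark. This was measured right after the slide; later pictures still show it there.
- **Straightedge:** its centre is at jig (1.6, 75.6) mm against an ideal 75 mm to be flush. Its yaw is 5.2° against the jig's 5.0°, and both ends lie within the board.
- **Pins:** none moved when I pushed its handle end with 9–12 N, and all four stopped at the same depth to within 0.5 mm.
- **One disagreement:** close pictures showed a gap of about 2.6 mm at the top of the one pin shoulder I measured, and a similar sliver on others. I take it as the handles drooping in the oversize holes, since the push test found them seated.
- **Robot:** at the end the gripper was open and clear of everything.

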